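# Free and crack open a gearbox inspection cover

## Task

The cover of the gearbox is still held by its spring catch: knock the catch's stiff release pin fully down with the rubber mallet (not with the gripper), then stand the mallet on the bench again on the face of its head, as you found it, clear of the gearbox. Then take the cover by its bar handle, break it free of its sticky sealant without letting it fly up, and finish while still holding it by the handle, slightly open, about 25 mm at its front edge, so that the seal can be inspected. Leave everything else on the bench undisturbed.

Things in the scene. Friction and masses are not known exactly. Their poses are not given: they have to be found in the camera images.
- gearbox: Grey cast gear reducer fixed to the bench, housing 200 (x) x 180 (y) x 110 mm high, shafts out to 145 mm each side in y. Origin: centre of its underside, z up. Its x axis points from the spring catch (front) to the cover's hinge (far side). Catch: dark block 50 mm wide, x -150 to -94 mm, top 118 mm high, holding the release pin and a steel hook over the cover's front edge
- release_pin (a joint): Travel of the catch's release pin, m: 0 fully up, 0.012 fully down on its stop; driven straight down. Starts between 0 and 0.003. Sprung and stiff: 13 to 15 N moves it down, friction keeps it where it is left. As it goes down the hook swings off the cover; only near the bottom is the cover free
- pin_top (a point): Centre of the release pin's flat round steel top, 23 mm across, at x = -134 mm, y = 0 of the gearbox; 150 mm above the bench when fully up, 138 mm when fully down. Nothing else within 35 mm of it stands higher than 134 mm above the bench
- cover (a joint): Opening angle, rad: 0 shut; front edge 190 mm from the hinge, so 0.13 is a 25 mm gap. Catch released, sealant plus weight resist with a peak of 16 to 20 N straight up at the handle in the first 3 mm of front gap, falling away by 8 mm; it does not stick again. Then only the weight, 5 N at the handle; let go, it falls shut. The bar turns stiffly in tight jaws unless the hand tilts with it
- cover_handle (a point): Middle of the cover's bar handle: round dark steel bar, 14 mm thick, 100 mm long along the gearbox's y (parallel to the hinge), on two posts; at x = -35 mm, y = 0 of the gearbox, 162 mm above the bench when shut, 36 mm above the cover's top face. Moves with the cover
- cover_hinge (a point): Middle of the cover's hinge axis, at x = +100 mm of the gearbox, 116 mm above the bench; axis along the gearbox's y. The handle's middle is 135 mm from it in x and 46 mm higher when shut
- mallet_grip (a point): Grasp point on the mallet's handle: on its centre line, 75 mm from the head's axis, 44 mm above the bench. Mallet 0.4 to 0.55 kg, stands on one face of its head, handle level and roughly towards the robot, left or right of the gearbox. Handle: pale wood, 24 mm wide, 30 mm high, its free end 228 mm from the head's axis. Mallet's x axis points along the handle to the head, z up
- mallet_head (a point): Centre of the mallet's head: upright black rubber cylinder, 60 mm across, 88 mm high, flat faces 44 mm above and below this point
- spray_can: Bystander: white spray can with a grey cap, 66 mm across, 190 mm high, standing; on the other side of the gearbox from the mallet. Origin at its underside
- brass_drift: Bystander: plain brass rod standing on end, 25 mm across, 95 mm high. Origin at its underside
- wrench: Bystander: steel wrench, 190 mm long, lying. Origin at its underside
- cup: Bystander: blue plastic cup, 72 mm across, 70 mm high. Origin at its underside
- ball_hammer: Bystander: small steel hammer lying on its side. Origin at its underside
- oil_bottle: Bystander: black oil bottle, 76 mm across, 190 mm high. Origin at its underside
- caliper: Bystander: steel caliper, 210 mm long, lying flat. Origin at its underside

How it is judged:
By the outcome, as a careful person would: the job done as asked, in the order asked, and still so for the second after the job is handed in, while the arm keeps its last pose, push and grip.
It also fails if it takes over 58 s, if anything falls off the work surface, if the arm or the gripper's body presses on something with over 40 N, if the wrist force passes 120 N, or if a joint passes its speed limit or range.

## Robot

A 6-joint arm with a two-finger parallel gripper is mounted at the origin on the work surface. World frame = base frame: x ahead of the robot, y to its left, z up, the work surface at z = 0. Lengths are in mm, angles in rad, forces in N, time in s.
With the tool pointing down it reaches from about 375 to 925 mm from the base axis. Payload 5.7 kg.
Tool frame: the origin (TCP) lies midway between the tips of the shut fingers; the grasp point (between the pads) lies bot.tcp_to_grasp behind it (bot.tcp_to_grasp is the distance from the TCP to the grasp point, in mm); z points along the fingers, y is the direction in which the jaws open and shut (so a half turn about z gives the same grasp; the last joint's range is limited). The gripper opens to 85 mm and grips with 20 to 120 N. Pads are 22 mm wide; open, the fingers measure 114 mm over their backs; the gripper's body (76 mm by 85 mm) begins 54 mm behind the grasp point. The pads swing forward as they close: fully open they stand 13 mm farther back than shut.
Start: joints at [-1.386, 0.359, 1.51, -0, 1.272, -0.115], TCP at [177.182, -573.21, 231.267] pointing down, gripper open.
Joint ranges: [-2.97, 2.97], [-1.01, 2.36], [0.21, 2.38], [-0.96, 4.11], [0.2, 2.71], [-2.98, 2.98]. Speed limits (rad/s): [2.39, 2.39, 3.14, 3.14, 3.14, 3.14].

## Interface

Orientations are given as a unit quaternion [x, y, z, w].
In Python, from plant import bot gives the robot as it stands. The module is installed in compiled form; this text tells all that it offers.
- The arm moves only by the shell command python3 -m inch 'ROWS' [FORCE]. ROWS is JSON, one flat list of numbers, 7 for each row, row after row: the shift along the tool's x, y, z in mm, then the turn, a rotation vector about the tool's x, y, z in degrees, then the closure, from -1 (fully open) to 1 (shut). In form: [tx, ty, tz, wx, wy, wz, fingers, tx, ty, tz, wx, wy, wz, fingers, ...]. A call has 1 to 20 rows; each row shifts and turns the commanded pose from where the row before left it, along the tool's axes as they then stand; what a row does not reach is not made up. A row lasts 1/12 s, in which the tool goes at most 41.7 mm and 7.16 degrees, less where a joint would pass 70% of its speed; a pose out of reach is approached as far as the arm can. A call is refused whole if a number of a shift passes 41.7 or a number of a turn 7.16, either way. A call with a gripper value outside its range is refused whole. The fingers move at their own pace and stop on an object; FORCE is the grip in N (left out, the last holds). Time passes only in rows, so rows that do not move let the fingers close. It gives the time, the measured TCP pose, the force and the opening at its end, in the units of the state.
- bot.state(): the state, without advancing time (a new reading comes with each control period).
- bot.read_camera(name): name is "side" or "top" or "wrist"; returns a dict with "img" (400x640x3 uint8, red, green, blue), "camera_matrix" (3x3 intrinsics, pixels), "origin" and "orientation" of the camera in the world; the wrist camera has in their place "mount" (4x4, takes a point from camera to tool coordinates, whose origin is the TCP and whose axes are the flange's). Camera axes: x right, y up, looking along -z (the intrinsics and any distortion apply to the point x, -y, -z); pixel columns grow to the right and rows downward; lengths in mm; the calibration is good to about 2 mm. A picture is of the moment at which its call begins: read the wrist's pose just before it. There is no depth.
- bot.job_done(): hands the job in, once; it reports no verdict.
The state is a dict: "time_s": time; "joint_positions": joint angles; "joint_velocities": joint speeds; "effort": joint torques, N m; "ee_pos": TCP position; "tool_rot": TCP orientation; "wrist_force": force on the tool from outside, world axes, zero at the start; "wrist_torque": the same for the moment, N m; "opening": opening from 0.0 (shut) to 1.0 (fully open).
Only numpy, scipy, OpenCV 4.12 (cv2) and the standard library are available. Lean on these libraries where they do the work, as an engineer would, in place of code of your own. Each camera call takes 0.05 s, during which the arm holds its last target.

## Working session

There is one attempt and no reset: what is moved stays moved. The work goes in short steps, Python scripts to look and compute and a shell command to move; the robot and the scene stay as the last step left them, time stands still between calls to the robot, and variables do not carry over. Pictures are saved under pics/ and viewed, and the job is handed in when it is done.

```bash
ls; mkdir -p pics; python3 - <<'E'
from plant import bot
import cv2
print(bot.state()); print(bot.tcp_to_grasp)
for n in ["side","top","wrist"]:
    r=bot.read_camera(n)
    cv2.imwrite(f"pics/{n}0.png",r["img"][:,:,::-1])
    print(n,{k:v for k,v in r.items() if k!="img"})
E
```

```text
pics
{'time_s': 0.0, 'joint_positions': array([-1.38614077e+00,  3.59476003e-01,  1.51144250e+00,  3.95143317e-05,
        1.27252731e+00, -1.15118945e-01]), 'joint_velocities': array([-2.90833234e-03,  2.25051518e-05, -1.19467404e-04,  1.91147880e-03,
        5.11084028e-04, -2.88955084e-04]), 'effort': array([ 1.63061119e-03, -5.27612722e+01, -2.78619647e+01, -3.58038205e-04,
        1.31223147e-02, -8.05852185e-08]), 'ee_pos': array([ 177.05023255, -572.55808817,  230.46704165]), 'tool_rot': array([ 9.88788365e-01,  1.49320828e-01, -1.33410729e-05, -9.26675341e-04]), 'wrist_force': array([ 0.05231625, -0.54413695,  0.07886696]), 'wrist_torque': array([ 0.03036637, -0.08642897, -0.03137381]), 'opening': 1.0015595592372177}
18.700000000000003
side {'camera_matrix': array([[417.31948545,   0.        , 317.68726565],
       [  0.        , 417.31948545, 197.29055734],
       [  0.        ,   0.        ,   1.        ]]), 'origin': array([ 391.51109071, -878.53558172,  682.84560116]), 'orientation': array([ 0.49014475, -0.05412401, -0.10768985,  0.86326798])}
top {'camera_matrix': array([[431.666562  ,   0.        , 317.38083933],
       [  0.        , 431.666562  , 192.34158691],
       [  0.        ,   0.        ,   1.        ]]), 'origin': array([ 427.69756118,   11.84059582, 1193.95978443]), 'orientation': array([ 0.05054979, -0.06659156, -0.69918051,  0.71004007])}
wrist {'camera_matrix': array([[359.57198386,   0.        , 327.37296917],
       [  0.        , 359.57198386, 199.61721651],
       [  0.        ,   0.        ,   1.        ]]), 'mount': array([[-9.60533608e-04,  9.58712309e-01,  2.84376133e-01,
         7.29967841e+01],
       [ 9.99999368e-01,  1.08701939e-03, -2.86964545e-04,
         7.88399215e-02],
       [-5.84238812e-04,  2.84375678e-01, -9.58712748e-01,
        -1.42914527e+02],
       [ 0.00000000e+00,  0.00000000e+00,  0.00000000e+00,
         1.00000000e+00]])}
```

View pics/top0.png

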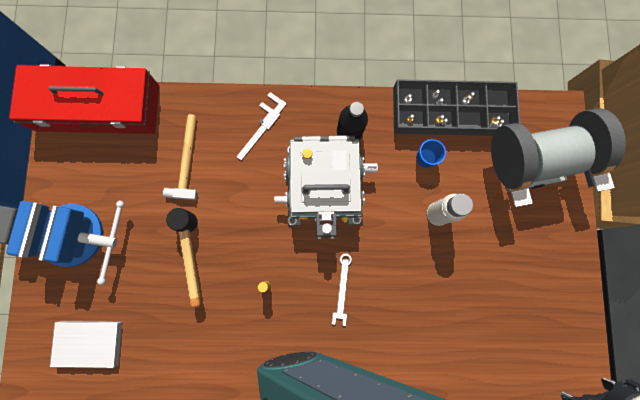

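View pics/side0.png

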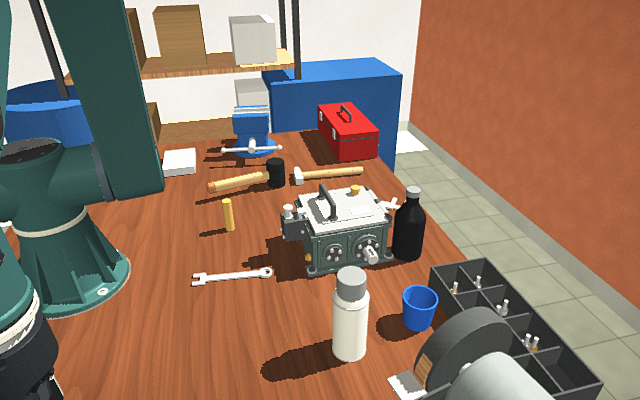

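View pics/wrist0.png

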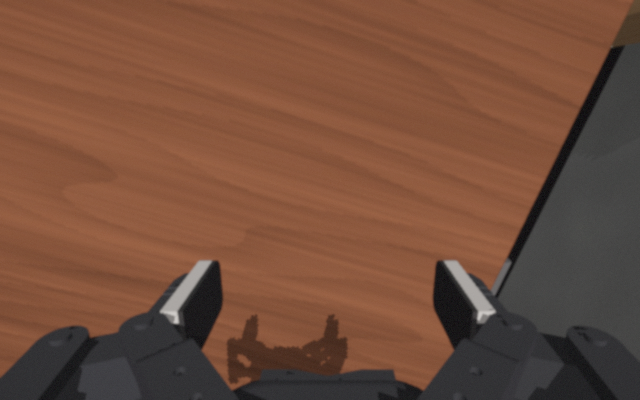

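The top view shows the mallet on the left (head about (181,220), handle end (195,303)). The gearbox is at (325,185) with its pin near (326,229), and the spray can is on the right. I'll zoom in on these.

```bash
cat > h.py <<'E'
import numpy as np, cv2
from scipy.spatial.transform import Rotation as R
from plant import bot
def cam(n):
    s=bot.state(); r=bot.read_camera(n)
    if n=="wrist":
        T=np.eye(4);T[:3,:3]=R.from_quat(s["tool_rot"]).as_matrix();T[:3,3]=s["ee_pos"]
        M=T@np.array(r["mount"]); Rm,o=M[:3,:3],M[:3,3]
    else: Rm,o=R.from_quat(r["orientation"]).as_matrix(),np.array(r["origin"])
    return r["img"],np.array(r["camera_matrix"]),Rm,o
def ray(c,uv):
    _,K,Rm,o=c; d=np.linalg.inv(K)@np.array([uv[0],uv[1],1.]); d=Rm@(d*[1,-1,-1]); return o,d/np.linalg.norm(d)
def onz(c,uv,z):
    o,d=ray(c,uv); return o+d*(z-o[2])/d[2]
def proj(c,p):
    _,K,Rm,o=c; q=Rm.T@(np.array(p)-o); q=q*[1,-1,-1]; q=K@q; return q[:2]/q[2]
def tri(c1,u1,c2,u2):
    o1,d1=ray(c1,u1);o2,d2=ray(c2,u2)
    t=np.linalg.lstsq(np.stack([d1,-d2],1),o2-o1,rcond=None)[0]
    a,b=o1+t[0]*d1,o2+t[1]*d2; return (a+b)/2,np.linalg.norm(a-b)
def crop(c,x,y,w,h,f,name):
    im=c[0][y:y+h,x:x+w,::-1]; cv2.imwrite(f"pics/{name}.png",cv2.resize(im,None,fx=f,fy=f,interpolation=cv2.INTER_CUBIC))
E
python3 - <<'E'
from h import *
t=cam("top"); s=cam("side")
crop(t,260,120,130,130,4.6,"t1"); crop(s,265,165,140,120,5,"s1")
hsv=cv2.cvtColor(t[0],cv2.COLOR_RGB2HSV)
# head: dark
m=(t[0].max(2)<50).astype(np.uint8); sub=np.zeros_like(m); sub[195:245,155:210]=m[195:245,155:210]
n,l,st,ce=cv2.connectedComponentsWithStats(sub)
print("dark",st[1:],ce[1:])
crop(t,150,190,70,130,4.6,"t2"); crop(s,200,150,100,60,7,"s2")
E
```

```text
dark [[179 209   1   1   1]
 [170 210  27  22 196]
 [167 222   1   1   1]
 [168 224   1   1   1]] [[179.         209.        ]
 [188.73469388 222.70408163]
 [167.         222.        ]
 [168.         224.        ]]
```

```bash
python3 -c "
import cv2,numpy as np
a=cv2.imread('pics/t1.png');b=cv2.imread('pics/t2.png');print(a.shape,b.shape,cv2.imread('pics/s1.png').shape)"
```

```text
(598, 598, 3) (598, 322, 3) (600, 700, 3)
```

View pics/t1.png

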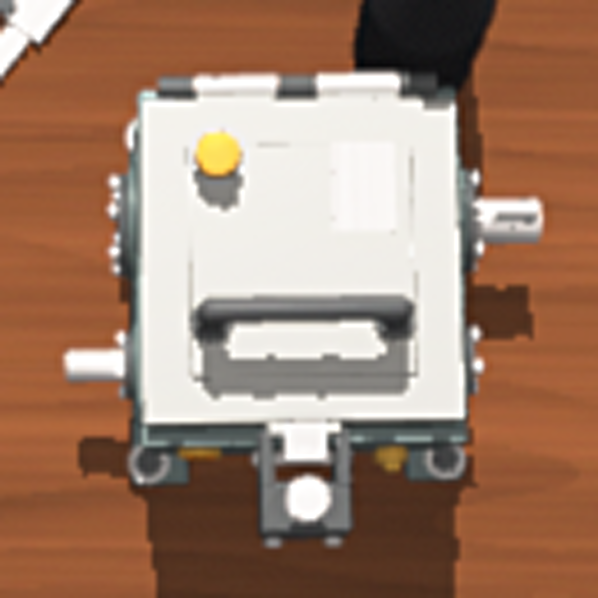

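View pics/s1.png

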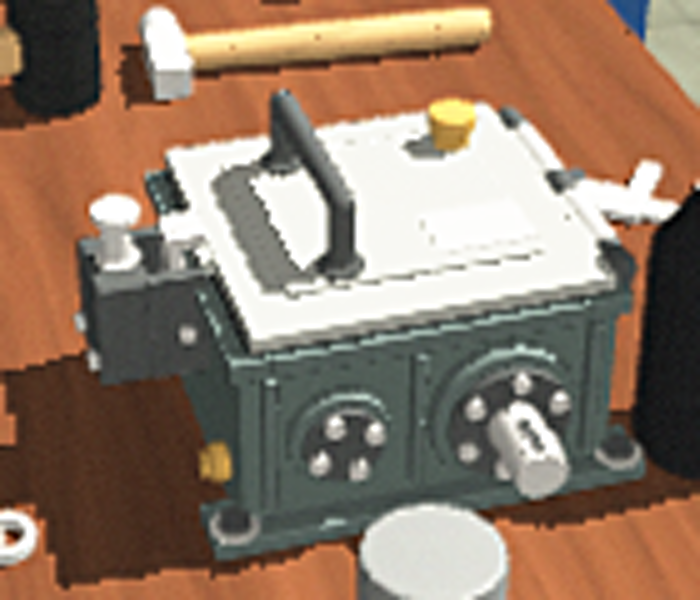

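View pics/t2.png

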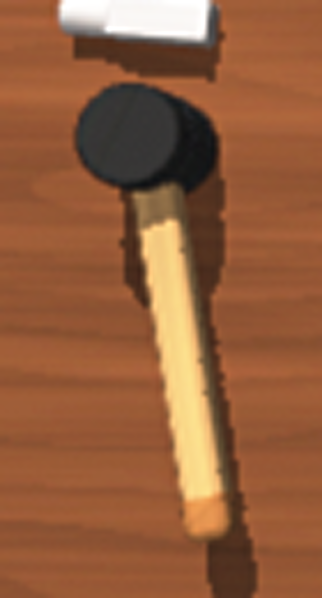

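View pics/s2.png

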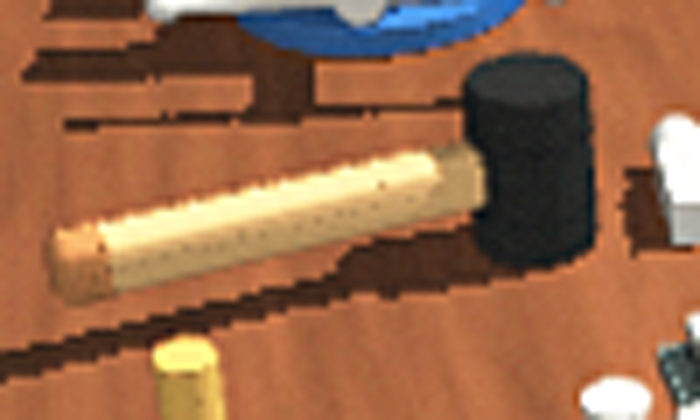

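In the crops the mallet head's top ellipse is centred at (128,134) in t2, with the handle end at (207,537). The pin top is at (308,497) in t1 and (115,207) in s1. The bar runs from (195,305) to (412,305) in t1. Next I'll work out positions.

```bash
python3 - <<'E'
from h import *
np.set_printoptions(precision=1,suppress=True)
t=cam("top"); s=cam("side")
T1=lambda x,y:((x+.5)/4.6-.5+260,(y+.5)/4.6-.5+120)
T2=lambda x,y:((x+.5)/4.6-.5+150,(y+.5)/4.6-.5+190)
S1=lambda x,y:((x+.5)/5-.5+265,(y+.5)/5-.5+165)
S2=lambda x,y:((x+.5)/7-.5+200,(y+.5)/7-.5+150)
print("pin tri",tri(t,T1(308,497),s,S1(115,209)), onz(t,T1(308,497),149), onz(s,S1(115,209),149))
a=onz(t,T1(196,306),162);b=onz(t,T1(412,306),162);print("bar",a,b,np.linalg.norm(a-b),(a+b)/2)
m=(a+b)/2; v=a-b; yaw=np.arctan2(-v[0],v[1]); print("yaw from bar",np.degrees(yaw))
fl=onz(t,T1(140,422),126);fr=onz(t,T1(467,424),126);bl=onz(t,T1(142,97),126);br=onz(t,T1(452,95),126)
print("cover corners",fl,fr,bl,br)
for p,q in((fl,fr),(bl,br)): d=p-q;print(np.degrees(np.arctan2(-d[0],d[1])),np.linalg.norm(d))
for p,q in((fl,bl),(fr,br)): d=q-p;print(np.degrees(np.arctan2(d[1],d[0])),np.linalg.norm(d))
print("bar side tri mid",tri(t,T1(304,305),s,S1(312,140)))
h=onz(t,T2(128.5,137),88);hs=onz(s,S2(525,80),88);print("head",h,hs,tri(t,T2(128.5,137),s,S2(525,80)))
# wood mask
hsv=cv2.cvtColor(t[0],cv2.COLOR_RGB2HSV)
mm=((hsv[...,0]>13)&(hsv[...,0]<28)&(hsv[...,1]>60)&(hsv[...,2]>150)).astype(np.uint8)
w=np.zeros_like(mm);w[225:312,170:210]=mm[225:312,170:210]
cnt=max(cv2.findContours(w,cv2.RETR_EXTERNAL,cv2.CHAIN_APPROX_NONE)[0],key=cv2.contourArea)
r=cv2.minAreaRect(cnt);print(r)
vx,vy,x0,y0=cv2.fitLine(cnt,cv2.DIST_HUBER,0,.01,.01).ravel()
for yy in (240,260,280,300):
    print(onz(t,(x0+(yy-y0)*vx/vy,yy),59))
print("end",onz(t,T2(207,537),50))
for n,p in (("drift top",((263,287),95)),("can",((459,205),190)),("wrench",((340,288),5)),("hamhead",((180,194),20)),("hamend",((191,116),20)),("caliper",((240,157),5))):
    print(n,onz(t,*p))
E
```

```text
pin tri (array([517.3, -34.3, 149.2]), np.float64(1.659974433310358)) [516.5 -34.2 149. ] [518.2 -33.8 149. ]
bar [615.3  26.5 162. ] [617.3 -87.7 162. ] 114.26299757797669 [616.3 -30.6 162. ]
yaw from bar 1.0184945774177665
cover corners [557.6  56.1 126. ] [ 559.4 -121.2  126. ] [739.3  59.3 126. ] [ 744.  -113.4  126. ]
0.583624182572238 177.2573201866561
1.5528065845360168 172.76325232304046
1.0173051653520107 181.7850868370454
2.411587237394576 184.79614437847576
bar side tri mid (array([616.3, -30.3, 170.4]), np.float64(1.9208090579307533))
head [536.9 343.8  88. ] [541.3 347.6  88. ] (array([538.7, 343.1,  90.2]), np.float64(4.099462523772825))
((189.28297424316406, 270.4543762207031), (67.10053253173828, 9.203634262084961), 80.83765411376953)
[486.3 330.4  59. ]
[435.1 320.4  59. ]
[384.6 310.6  59. ]
[334.9 300.9  59. ]
end [318.4 297.1  50. ]
drift top [371.2 119.9  95. ]
can [ 571.4 -345.4  190. ]
wrench [366.5 -78.4   5. ]
hamhead [613.3 362.2  20. ]
hamend [836.6 346.   20. ]
caliper [724.2 205.7   5. ]
```

Measured against the given sizes:
- **Pin:** about (517,-34,149), which matches the given height.
- **Cover bar:** middle about (616,-30). It is 99 mm from the pin, as specified, with a gearbox yaw of about 1.3°.
- **Mallet:** head about (539,342), handle yaw about 11°, so the grip point is about (465,327).

I'll move above the mallet along an arc and high up.

```bash
python3 -m inch '[0,0,-10,0,0,6.2,-1, 31,-16.7,-7,0,0,0,-1, 31,-16.7,-7,0,0,0,-1, 31,-16.7,-7,0,0,0,-1, 31,-16.7,-7,0,0,0,-1, 31,-16.7,-7,0,0,0,-1, 31,-16.7,-7,0,0,0,-1, 31,-16.7,-7,0,0,0,-1, 31,-16.7,-7,0,0,0,-1, 31,-16.7,-7,0,0,0,-1, 31,-16.7,0,0,0,0,-1]' 100
python3 -m inch '[7.2,-33.1,0,0,0,0,-1,7.2,-33.1,0,0,0,0,-1,7.2,-33.1,0,0,0,0,-1,7.2,-33.1,0,0,0,0,-1,7.2,-33.1,0,0,0,0,-1,7.2,-33.1,0,0,0,0,-1,7.2,-33.1,0,0,0,0,-1,7.2,-33.1,0,0,0,0,-1,7.2,-33.1,0,0,0,0,-1,7.2,-33.1,0,0,0,0,-1,7.2,-33.1,0,0,0,0,-1,7.2,-33.1,0,0,0,0,-1,7.2,-33.1,0,0,0,0,-1,7.2,-33.1,0,0,0,0,-1,7.2,-33.1,0,0,0,0,-1,7.2,-33.1,0,0,0,0,-1,7.2,-33.1,0,0,0,0,-1,7.2,-33.1,0,0,0,0,-1,7.2,-33.1,0,0,0,0,-1,0,0,0,0,0,0,-1]'
```

```text
time_s: 1.27
ee_pos: [451.5, -349.5, 306.0]
tool_rot: [0.995, 0.096, 0.001, 0.001]
wrist_force: [0.9, -1.3, -0.1]
opening: 1.0
time_s: 2.93
ee_pos: [464.3, 298.7, 304.3]
tool_rot: [0.995, 0.098, 0.001, -0.002]
wrist_force: [0.7, 0.6, -0.1]
opening: 1.0
```

```bash
python3 - <<'E'
from h import *
np.set_printoptions(precision=1,suppress=True)
w=cam("wrist"); cv2.imwrite("pics/w1.png",w[0][:,:,::-1])
print(bot.state()["ee_pos"],R.from_quat(bot.state()["tool_rot"]).as_matrix())
print(proj(w,[465,327,59]),proj(w,[538.5,342,88]))
E
```

```text
[464.1 295.9 304.1] [[ 1.   0.2  0. ]
 [ 0.2 -1.   0. ]
 [ 0.  -0.  -1. ]]
[302.6 157.3] [298.5  84.3]
```

View pics/w1.png

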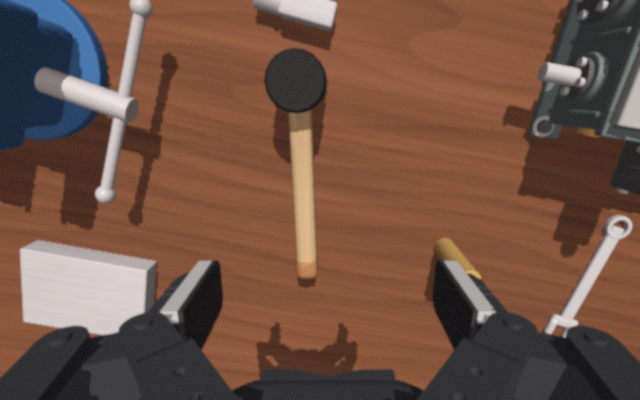

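The wrist view shows the head at (296,81) and the handle running down to (307,270), within about 3 px of prediction. I'll refine the numbers from this view.

```bash
python3 - <<'E'
from h import *
np.set_printoptions(precision=2,suppress=True)
w=cam("wrist"); im=w[0]
m=np.zeros(im.shape[:2],np.uint8); m[45:115,262:330]=(im.max(2)<65)[45:115,262:330]
cnt=max(cv2.findContours(m,cv2.RETR_EXTERNAL,cv2.CHAIN_APPROX_NONE)[0],key=cv2.contourArea)
print(cv2.minEnclosingCircle(cnt),cv2.boundingRect(cnt))
hsv=cv2.cvtColor(im,cv2.COLOR_RGB2HSV)
k=((hsv[...,0]>13)&(hsv[...,0]<28)&(hsv[...,1]>50)&(hsv[...,2]>140)).astype(np.uint8)
for r in (140,165,190,215,240,255):
    x=np.where(k[r,270:340])[0]+270
    print(r,x.min(),x.max(),onz(w,(x.min()-.5,r),59),onz(w,(x.max()+.5,r),59))
c=onz(w,(296,79.5),88);print(c, onz(w,(307,278),50))
print(np.linalg.norm(onz(w,(266,79.5),88)-onz(w,(326,79.5),88)))
E
```

```text
((292.922607421875, 79.52136993408203), 32.37678527832031) (262, 48, 61, 64)
140 287 308 [479.8  343.79  59.  ] [484.36 320.63  59.  ]
165 289 309 [453.36 337.25  59.  ] [457.81 314.7   59.  ]
190 290 310 [425.63 331.53  59.  ] [430.17 308.52  59.  ]
215 292 311 [396.96 324.46  59.  ] [401.37 302.09  59.  ]
240 293 312 [366.85 318.23  59.  ] [371.35 295.38  59.  ]
255 294 313 [348.24 313.9   59.  ] [352.81 290.75  59.  ]
[542.   341.64  88.  ] [316.59 292.51  50.  ]
56.86703227244985
```

```bash
python3 -m inch '[6.8,-15.4,10,0,0,-0.8,-1, 6.8,-15.4,20,0,0,0,-1, 0,0,35,0,0,0,-1, 0,0,35,0,0,0,-1, 0,0,35,0,0,0,-1, 0,0,35,0,0,0,-1, 0,0,20,0,0,0,-1, 0,0,10,0,0,0,-1, 0,0,0,0,0,0,-1, 0,0,0,0,0,0,-1]' 120
python3 - <<'E'
from h import *
np.set_printoptions(precision=2,suppress=True)
w=cam("wrist"); cv2.imwrite("pics/w2.png",w[0][:,:,::-1]); print(bot.state()["ee_pos"],bot.state()["tool_rot"])
print(proj(w,bot.state()["ee_pos"]+[0,0,-45]))
E
```

```text
time_s: 3.87
ee_pos: [472.1, 325.5, 104.9]
tool_rot: [0.995, 0.102, 0.0, -0.0]
wrist_force: [0.6, -0.2, 0.9]
opening: 0.997
[472.75 326.07 105.77] [ 0.99  0.1   0.   -0.  ]
[326.5 228.5]
```

View pics/w2.png

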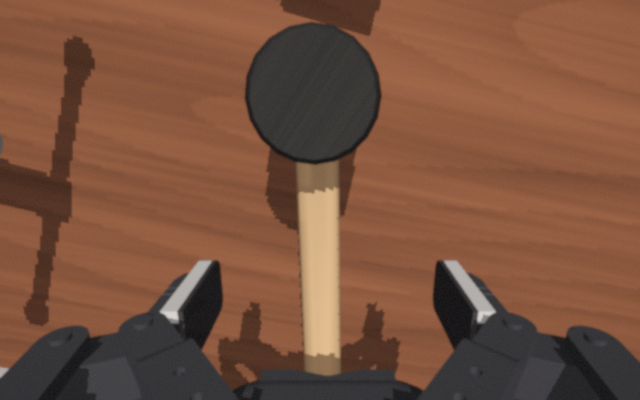

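Head circle is at (314,93), r 67, and the handle midline runs from x≈318 at row 190 to about 322 at row 370. I'll compute what is left.

```bash
python3 - <<'E'
from h import *
np.set_printoptions(precision=2,suppress=True)
w=cam("wrist")
h=onz(w,(313.5,92.5),88);a=onz(w,(318.5,200),59);b=onz(w,(322.3,360),59)
print(h,a,b, np.degrees(np.arctan2(*(a-b)[1::-1])),np.degrees(np.arctan2(*(h-b)[1::-1])),np.linalg.norm(onz(w,(247,92.5),88)-onz(w,(380,92.5),88)))
s=bot.state();M=R.from_quat(s["tool_rot"]).as_matrix(); print(s["ee_pos"],np.degrees(np.arctan2(M[1,0],M[0,0])))
for p in (h,a,b): print((p-s["ee_pos"])@M)
E
```

```text
[543.27 346.7   88.  ] [488.04 334.19  59.  ] [384.89 311.15  59.  ] 12.590666960220586 12.64950587315393 57.01663837990663
[472.99 326.42 106.18] 11.75431230663585
[72.88 -5.51 18.42]
[16.17 -4.49 47.24]
[-89.51  -2.95  46.91]
```

```bash
python3 -m inch '[0,-4.6,20,0,0,-0.9,-1, 0,0,30,0,0,0,-1, 0,0,21,0,0,0,-1, 0,0,9,0,0,0,-1, 0,0,0,0,0,0,-1]' 120
python3 -m inch '[0,0,0,0,0,0,1, 0,0,0,0,0,0,1, 0,0,0,0,0,0,1, 0,0,0,0,0,0,1, 0,0,0,0,0,0,1, 0,0,0,0,0,0,1, 0,0,0,0,0,0,1, 0,0,0,0,0,0,1]' 120
```

```text
time_s: 4.38
ee_pos: [470.1, 330.3, 23.8]
tool_rot: [0.994, 0.11, -0.001, 0.0]
wrist_force: [-0.3, 0.3, 0.5]
opening: 1.003
time_s: 5.05
ee_pos: [471.0, 330.9, 25.4]
tool_rot: [0.994, 0.11, 0.001, -0.0]
wrist_force: [-1.2, -0.7, 7.6]
opening: 0.265
```

```bash
python3 -m inch '[0,0,-4,0,0,0,1, 0,0,-10,0,0,0,1, 0,0,-16,0,0,0,1, 0,0,-20,0,0,0,1, 0,0,-10,0,0,0,1, 0,0,0,0,0,0,1, 0,0,0,0,0,0,1]' 120
python3 - <<'E'
from h import *
w=cam("wrist"); cv2.imwrite("pics/w3.png",w[0][:,:,::-1]); s=cam("side"); crop(s,180,120,160,90,5,"s3"); q=bot.state(); print(q["ee_pos"],q["wrist_force"],q["wrist_torque"],q["opening"])
E
```

```text
time_s: 5.63
ee_pos: [470.7, 330.7, 84.7]
tool_rot: [0.994, 0.11, 0.0, -0.0]
wrist_force: [-0.2, 0.7, -6.1]
opening: 0.264
[469.65171777 330.09416659  83.46414598] [ 9.15418176e-01 -3.98490157e-03 -5.40674589e+00] [-0.01903081  0.23381638 -0.01927984] 0.2594487642989892
```

View pics/w3.png

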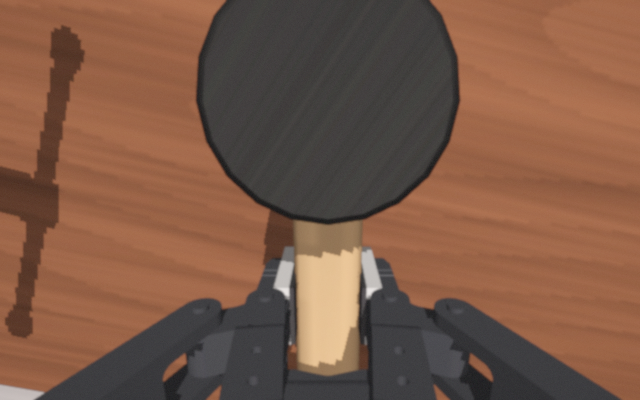

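View pics/s3.png

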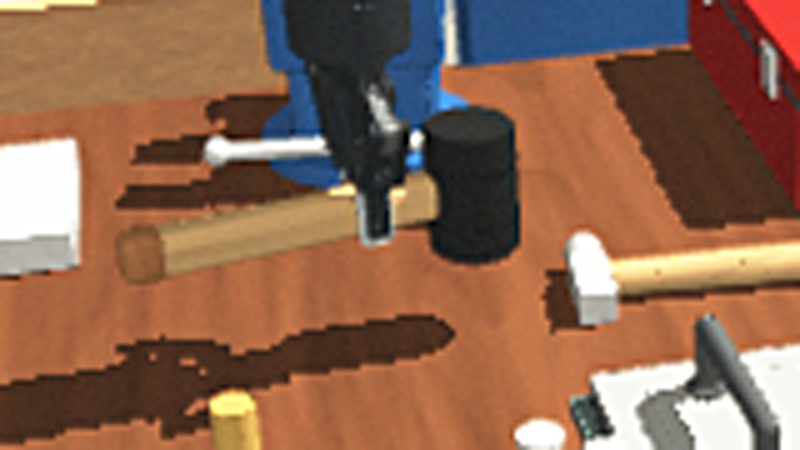

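The mallet hangs level in the jaws; the head fills the wrist view around (328,95). Its weight reads about 5.4 N. I'll lift and carry it to a point above the pin.

```bash
python3 -m inch '[0,0,-15,0,0,0,1, 0,0,-25,0,0,0,1, 0,0,-30,0,0,0,1, 0,0,-30,0,0,0,1, 0,0,-25,0,0,0,1, 0,0,-8,0,0,0,1, -2,8,0,0,0,0,1, -4.4,15,0,0,0,0,1, -6.4,22,0,0,0,0,1, -8.1,28,0,0,0,0,1, -8.1,28,0,0,0,0,1, -8.1,28,0,0,0,0,1, -8.1,28,0,0,0,0,1, -8.1,28,0,0,0,0,1, -8.1,28,0,0,0,0,1, -8.1,28,0,0,0,0,1, -8.1,28,0,0,0,0,1, -8.1,28,0,0,0,0,1, -6,20,0,0,0,0,1, -4.4,15,0,0,0,0,1]' 120
python3 -m inch '[-4.4,15,0,0,0,0,1, -4.4,15,0,0,0,0,1, -2,8,0,0,0,0,1, 0,0,0,0,0,0,1, 0,0,0,0,0,0,1, 0,0,0,0,0,0,1]' 120
python3 - <<'E'
from h import *
np.set_printoptions(precision=2,suppress=True)
s=cam("side"); crop(s,200,110,160,110,5,"s4");t=cam("top"); crop(t,230,130,150,130,4.6,"t4"); q=bot.state(); print(q["ee_pos"],q["wrist_force"],q["wrist_torque"],q["opening"],q["tool_rot"])
M=R.from_quat(q["tool_rot"]).as_matrix();print((np.array([517.3,-34.1,150])-q["ee_pos"])@M)
E
```

```text
time_s: 7.4
ee_pos: [446.2, -17.0, 214.7]
tool_rot: [0.994, 0.11, -0.003, -0.0]
wrist_force: [-0.5, 0.2, -5.1]
opening: 0.269
time_s: 7.9
ee_pos: [446.6, -53.3, 216.5]
tool_rot: [0.994, 0.11, -0.001, -0.001]
wrist_force: [0.3, 0.0, -4.9]
opening: 0.261
[447.11 -53.1  216.95] [-0.56  0.71 -4.82] [-0.07  0.25  0.03] 0.2622041814453439 [ 0.99  0.11 -0.   -0.  ]
[72.69 -3.02 66.91]
```

View pics/s4.png

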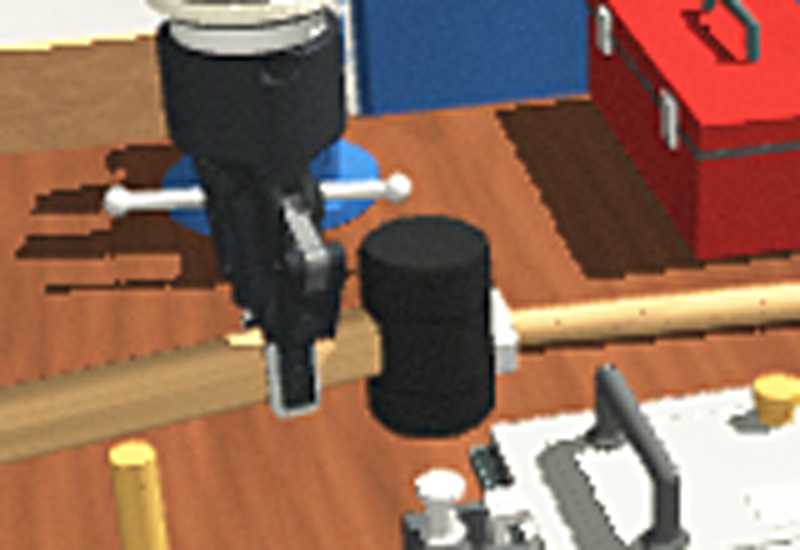

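View pics/t4.png

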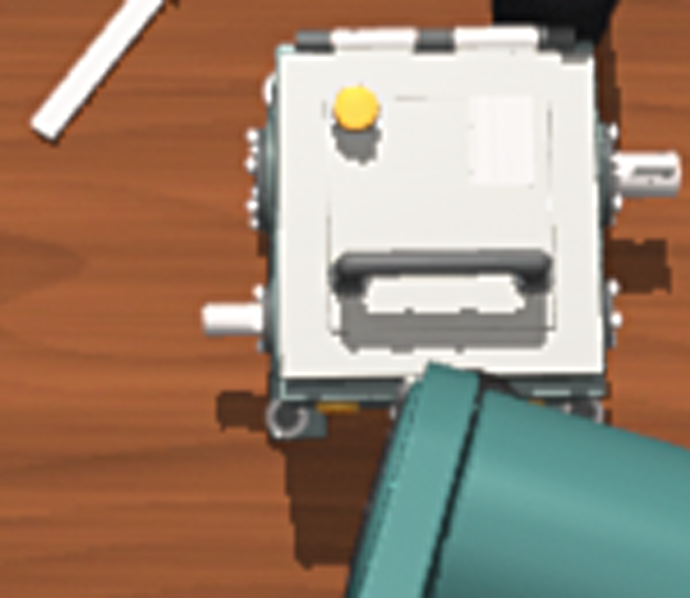

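The side view shows the head about 40 mm above the pin and nearly in line with it (pin at (440,485) in the crop). I'll shift 3 mm, come down close, then press in small steps watching force and torque.

```bash
python3 -m inch '[0,-3,10,0,0,0,1, 0,0,15,0,0,0,1, 0,0,10,0,0,0,1, 0,0,0,0,0,0,1, 0,0,0,0,0,0,1]' 120
python3 - <<'E'
from h import *
np.set_printoptions(precision=2,suppress=True)
s=cam("side"); crop(s,200,110,160,110,5,"s5"); q=bot.state(); print(q["ee_pos"],q["wrist_force"],q["wrist_torque"],q["opening"])
M=R.from_quat(q["tool_rot"]).as_matrix();print((np.array([517.3,-34.1,150])-q["ee_pos"])@M)
E
```

```text
time_s: 8.42
ee_pos: [446.4, -50.2, 182.1]
tool_rot: [0.994, 0.111, -0.001, -0.0]
wrist_force: [-0.4, 0.3, -5.0]
opening: 0.259
[447.04 -50.49 182.61] [-0.32 -0.26 -5.61] [-0.1   0.28  0.03] 0.26544558603238194
[72.14 -0.51 32.62]
```

View pics/s5.png

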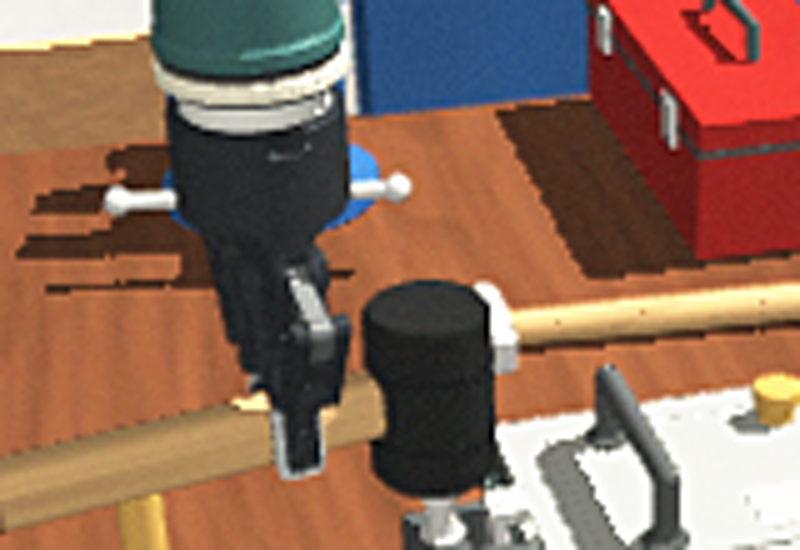

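The head hides the pin top and its lower face sits just above it, centred. Now pressing.

```bash
python3 -m inch '[0,0,4,0,0,0,1, 0,0,4,0,0,0,1, 0,0,3,0,0,0,1, 0,0,0,0,0,0,1]' 120; python3 -m inch '[0,0,3,0,0,0,1, 0,0,3,0,0,0,1, 0,0,0,0,0,0,1]' 120
python3 - <<'E'
from h import *
np.set_printoptions(precision=2,suppress=True)
q=bot.state(); print(q["ee_pos"],q["wrist_force"],q["wrist_torque"],q["opening"])
E
```

```text
time_s: 8.8
ee_pos: [446.8, -51.0, 171.2]
tool_rot: [0.994, 0.11, 0.0, -0.0]
wrist_force: [0.9, 0.6, -4.8]
opening: 0.262
time_s: 9.05
ee_pos: [447.2, -50.9, 165.0]
tool_rot: [0.994, 0.11, 0.0, -0.0]
wrist_force: [10.2, 3.4, -6.7]
opening: 0.262
[447.24 -50.94 165.02] [10.21  3.36 -6.66] [ 0.72 -1.22  0.75] 0.26233578786475165
```

The force is sideways (+10 N in x) where I expected a vertical push. I'll stop and look.

```bash
python3 - <<'E'
from h import *
np.set_printoptions(precision=2,suppress=True)
s=cam("side"); crop(s,200,110,160,110,5,"s6"); w=cam("wrist"); cv2.imwrite("pics/w6.png",w[0][:,:,::-1]); q=bot.state(); print(q["ee_pos"],q["wrist_force"],q["wrist_torque"],q["opening"])
E
```

```text
[446.23 -50.8  164.82] [-0.34 -0.57 -5.71] [-0.07  0.11  0.02] 0.26523666148504443
```

View pics/s6.png

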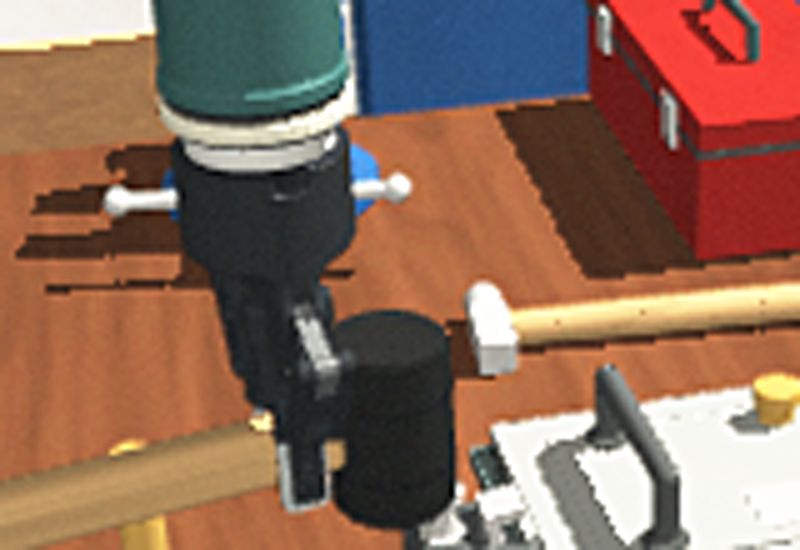

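View pics/w6.png

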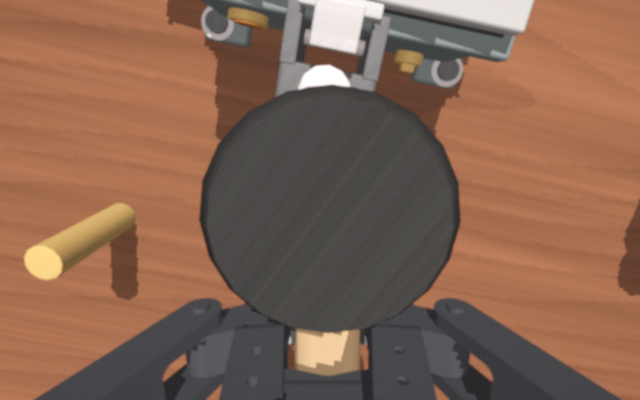

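The mallet head has jumped back in the wrist view, from row ≈92 to row ≈208. It now stands behind the pin (white top at (325,75)), so the handle slid in the jaws. I'll measure where it is now.

```bash
python3 - <<'E'
from h import *
np.set_printoptions(precision=2,suppress=True)
w=cam("wrist");q=bot.state();M=R.from_quat(q["tool_rot"]).as_matrix()
g=cv2.cvtColor(w[0],cv2.COLOR_RGB2GRAY)
m=np.zeros_like(g);m[84:335,195:465]=(w[0].max(2)<85)[84:335,195:465]
d=w[0].max(2)
print("col extents row208",np.where(d[208,150:520]<85)[0][[0,-1]]+150, "rows col331",np.where(d[:,331]<85)[0][:1])
for z in (215,221,227,233):
    c=[onz(w,p,z) for p in((331,87),(331,332),(202,208),(460,208))]
    cc=onz(w,(331,205),z)
    print(z,[((x-q["ee_pos"])@M).round(1) for x in c],((cc-q["ee_pos"])@M).round(1),np.linalg.norm(c[2]-c[3]),np.linalg.norm(c[0]-c[1]))
print("pin px pred up/down",proj(w,[517.3,-34.1,149]),proj(w,[517.3,-34.1,138]))
a=cv2.imread("pics/w3.png"); print(a[92,:,:].max(1)[190:205])
E
for f in 0; do python3 - <<'E'
import cv2
a=cv2.imread('pics/w6.png')[30:130,240:420];cv2.imwrite('pics/w6c.png',cv2.resize(a,None,fx=4,fy=4,interpolation=cv2.INTER_CUBIC))
E
done
```

```text
col extents row208 [201 458] rows col331 [87]
215 [array([ 74.3,   0.9, -50.2]), array([  3.7,   1.1, -50.1]), array([ 43.1, -33.9, -50.2]), array([ 43. ,  35.9, -50.2])] [ 43.9   1.  -50.2] 69.84953818579183 70.60845089139791
221 [array([ 74.2,   0.9, -56.2]), array([  8.2,   1. , -56.1]), array([ 45. , -31.7, -56.2]), array([ 44.9,  33.6, -56.2])] [ 45.8   0.9 -56.2] 65.32608697223921 66.03585254404425
227 [array([ 74.1,   0.8, -62.2]), array([ 12.7,   0.9, -62.2]), array([ 46.9, -29.5, -62.2]), array([ 46.9,  31.3, -62.2])] [ 47.6   0.9 -62.2] 60.802635758686606 61.463254196690656
233 [array([ 74. ,   0.8, -68.2]), array([ 17.1,   0.9, -68.2]), array([ 48.9, -27.3, -68.2]), array([ 48.8,  29. , -68.2])] [ 49.5   0.8 -68.2] 56.27918454513398 56.890655849337115
pin px pred up/down [325.45  92.93] [325.58  92.9 ]
[154 152 154 153 150 133  97  58  41  40  43  45  50  61  64]
```

View pics/w6c.png

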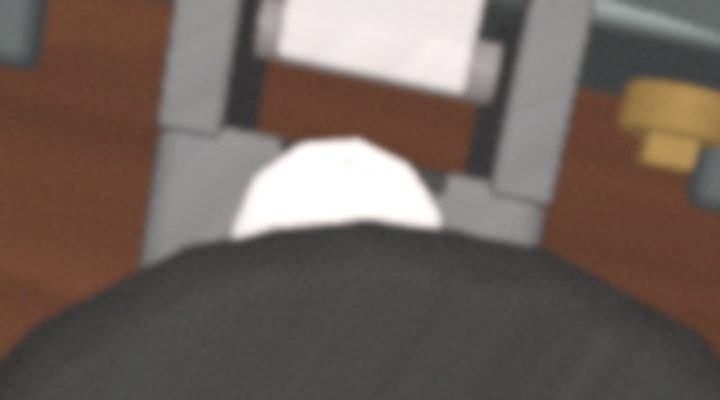

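```bash
python3 - <<'E'
from h import *
np.set_printoptions(precision=2,suppress=True)
s=cam("side"); crop(s,270,185,60,45,13,"s7")
for z in (150,147,144,141,138): print(z,(proj(s,[517.3,-34.1,z])-[270,185]+.5)*13)
for dz in (0,88): print("head bottom centre",(proj(s,np.array([446.2,-50.8,139.4])+47.5*np.array([.976,.218,0])+[0,0,dz])-[270,185]+.5)*13)
E
python3 -c "
import cv2
a=cv2.imread('pics/side0.png')[185:230,270:330];cv2.imwrite('pics/s7b.png',cv2.resize(a,None,fx=13,fy=13,interpolation=cv2.INTER_CUBIC))"
```

```text
150 [230.6  281.47]
147 [231.41 295.19]
144 [232.21 308.86]
141 [233.01 322.49]
138 [233.8  336.08]
head bottom centre [107.16 366.38]
head bottom centre [ 76.48 -53.67]
```

View pics/s7.png

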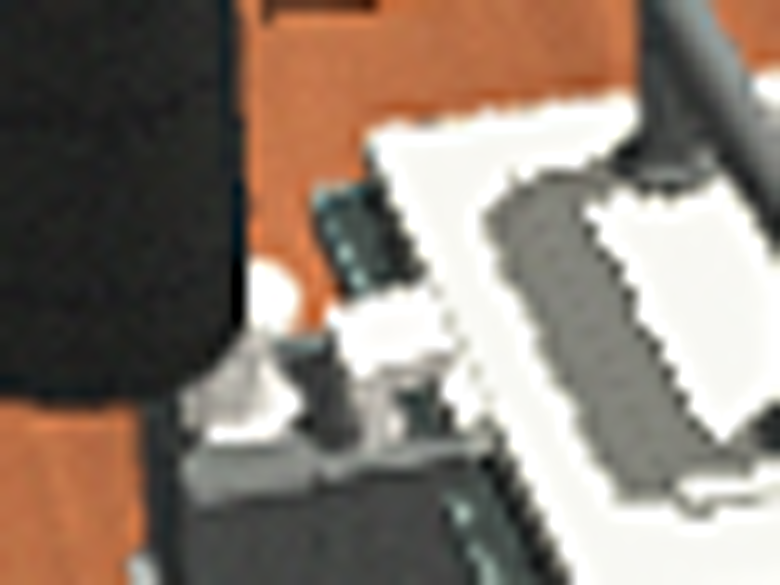

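View pics/s7b.png

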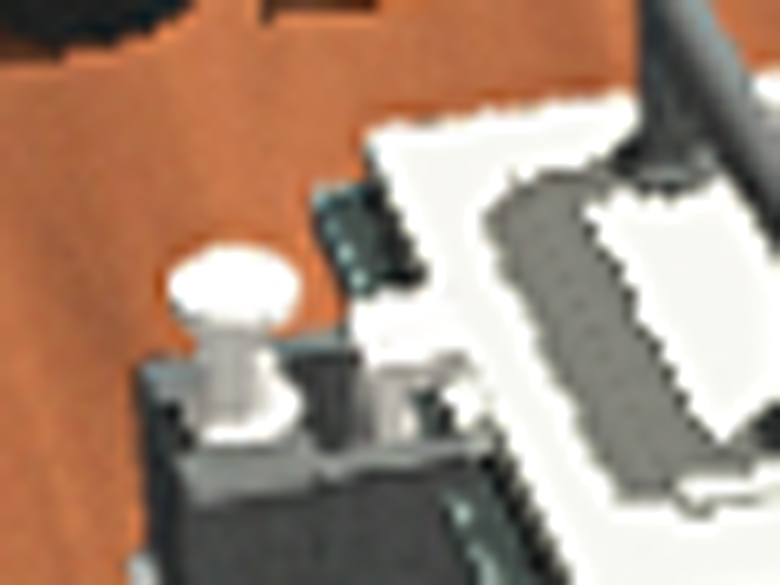

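The side crop shows the pin only about 2–3 mm lower, and the head slipped backwards off it. The mallet slid about 25 mm along its handle in the jaws. It is still level, and the lever arm is now only about 47 mm, which suits pressing. I'll back off, rise, go forward and retry with the pin under the near half of the face.

```bash
python3 -m inch '[-3,0,-3,0,0,0,1, -2,0,-9,0,0,0,1, 0,-1,-11,0,0,0,1, 10,-0.7,0,0,0,0,1, 14,0,0,0,0,0,1, 14,0,0,0,0,0,1, 0,0,0,0,0,0,1, 0,0,0,0,0,0,1]' 120
python3 - <<'E'
from h import *
np.set_printoptions(precision=2,suppress=True)
s=cam("side"); crop(s,200,110,160,110,5,"s8"); w=cam("wrist"); cv2.imwrite("pics/w8.png",w[0][:,:,::-1]); q=bot.state(); print(q["ee_pos"],q["wrist_force"],q["wrist_torque"],q["opening"])
M=R.from_quat(q["tool_rot"]).as_matrix();print((np.array([517.3,-34.1,148])-q["ee_pos"])@M)
E
```

```text
time_s: 9.92
ee_pos: [479.5, -41.9, 188.6]
tool_rot: [0.994, 0.111, 0.0, 0.0]
wrist_force: [-0.3, 0.4, -5.4]
opening: 0.264
[477.9  -41.85 188.09] [-0.73 -0.13 -4.6 ] [-0.02  0.13  0.04] 0.264918261561983
[40.19  1.12 40.04]
```

View pics/s8.png

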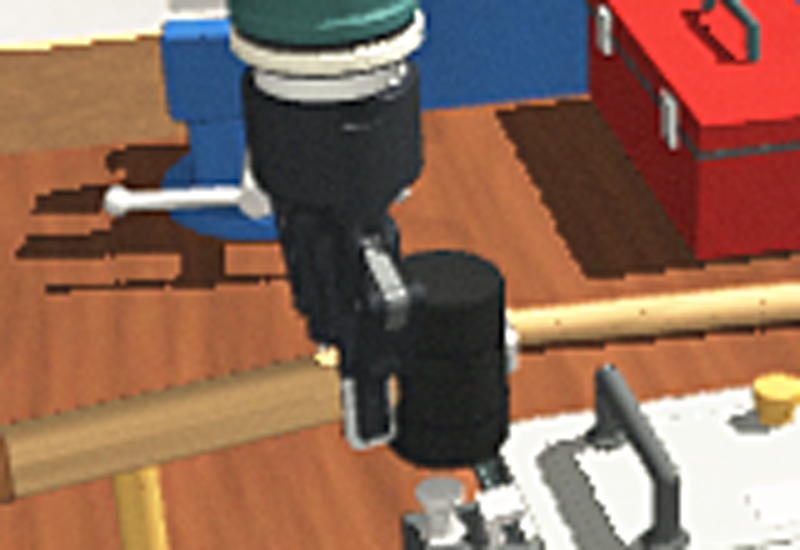

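View pics/w8.png

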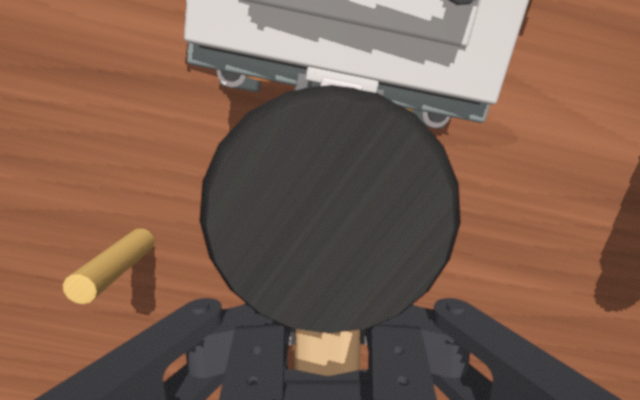

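The head now overhangs the pin (pin at (440,490) in the side crop) with the pin 40 mm ahead of the jaws. I'll press stepwise.

```bash
python3 -m inch '[0,0,6,0,0,0,1, 0,0,6,0,0,0,1, 0,0,2,0,0,0,1, 0,0,0,0,0,0,1]' 120; python3 -m inch '[0,0,1.5,0,0,0,1, 0,0,1,0,0,0,1]' 120;  python3 -m inch '[0,0,1.5,0,0,0,1, 0,0,1,0,0,0,1]' 120
python3 - <<'E'
from h import *
np.set_printoptions(precision=2,suppress=True)
q=bot.state(); print(q["ee_pos"],q["wrist_force"],q["wrist_torque"],q["opening"])
w=cam("wrist"); cv2.imwrite("pics/w9.png",w[0][:,:,::-1])
d=w[0].max(2); print(np.where(d[:,331]<85)[0][0])
E
```

```text
time_s: 10.35
ee_pos: [477.4, -41.9, 173.3]
tool_rot: [0.994, 0.11, -0.001, -0.0]
wrist_force: [1.4, 1.1, -5.0]
opening: 0.263
time_s: 10.52
ee_pos: [478.7, -42.1, 171.7]
tool_rot: [0.994, 0.11, 0.0, -0.0]
wrist_force: [0.3, -0.4, -5.8]
opening: 0.257
time_s: 10.68
ee_pos: [478.7, -42.1, 169.3]
tool_rot: [0.994, 0.11, 0.0, -0.0]
wrist_force: [0.2, 0.1, -5.6]
opening: 0.262
[478.71 -42.05 169.26] [ 0.16  0.09 -5.59] [0.02 0.15 0.06] 0.26233308993412063
86
```

```bash
python3 -m inch '[0,0,1,0,0,0,1, 0,0,1,0,0,0,1]' 120; python3 -m inch '[0,0,1,0,0,0,1, 0,0,1,0,0,0,1]' 120
python3 - <<'E'
from h import *
np.set_printoptions(precision=2,suppress=True)
q=bot.state(); print(q["ee_pos"],q["wrist_force"],q["wrist_torque"],q["opening"])
w=cam("wrist"); cv2.imwrite("pics/w10.png",w[0][:,:,::-1])
d=w[0].max(2); print(np.where(d[:,331]<85)[0][0])
s=cam("side"); crop(s,260,165,70,60,10,"s10")
E
```

```text
time_s: 10.9
ee_pos: [478.7, -42.0, 167.3]
tool_rot: [0.994, 0.11, 0.0, -0.0]
wrist_force: [-0.2, -0.4, -6.2]
opening: 0.262
time_s: 11.07
ee_pos: [478.7, -42.0, 165.3]
tool_rot: [0.994, 0.11, 0.0, -0.0]
wrist_force: [0.2, -1.0, -5.7]
opening: 0.263
[478.67 -42.02 165.26] [ 0.22 -0.99 -5.72] [-0.02  0.16 -0.03] 0.2634182258037449
86
```

View pics/s10.png

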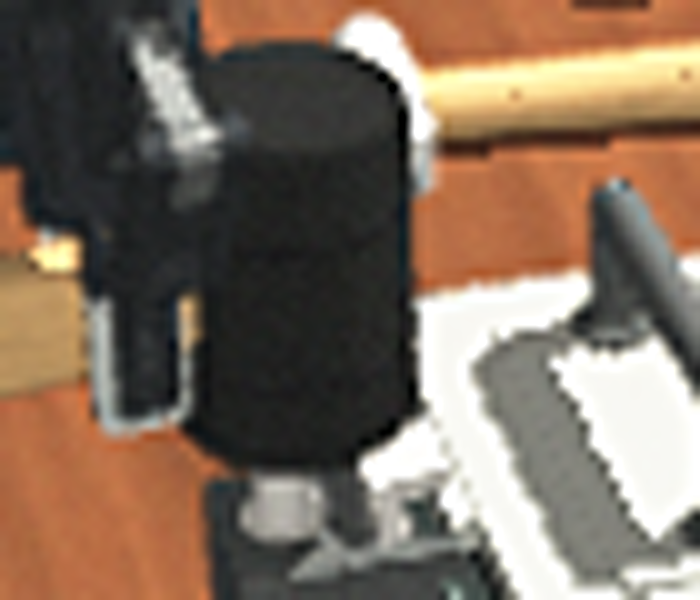

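```bash
python3 -m inch '[0,0,1,0,0,0,1, 0,0,1,0,0,0,1]' 120; python3 -m inch '[0,0,1,0,0,0,1]' 120;  python3 -m inch '[0,0,1,0,0,0,1]' 120
python3 - <<'E'
from h import *
np.set_printoptions(precision=2,suppress=True)
q=bot.state(); print(q["ee_pos"],q["wrist_force"],q["wrist_torque"],q["opening"])
w=cam("wrist"); cv2.imwrite("pics/w11.png",w[0][:,:,::-1])
d=w[0].max(2); print(np.where(d[:,331]<85)[0][0])
s=cam("side"); crop(s,260,165,70,60,10,"s11")
E
```

```text
time_s: 11.33
ee_pos: [478.8, -42.1, 163.8]
tool_rot: [0.994, 0.11, 0.0, 0.0]
wrist_force: [-4.2, 0.6, 8.5]
opening: 0.268
time_s: 11.42
ee_pos: [478.7, -42.2, 163.0]
tool_rot: [0.994, 0.111, 0.0, 0.0]
wrist_force: [-14.9, -7.6, -5.2]
opening: 0.264
time_s: 11.5
ee_pos: [479.7, -42.1, 161.7]
tool_rot: [0.994, 0.11, 0.001, 0.0]
wrist_force: [5.4, 1.2, -1.7]
opening: 0.26
[479.72 -42.08 161.69] [ 5.45  1.17 -1.72] [ 0.71 -3.04  0.04] 0.26047337077646904
52
```

View pics/s11.png

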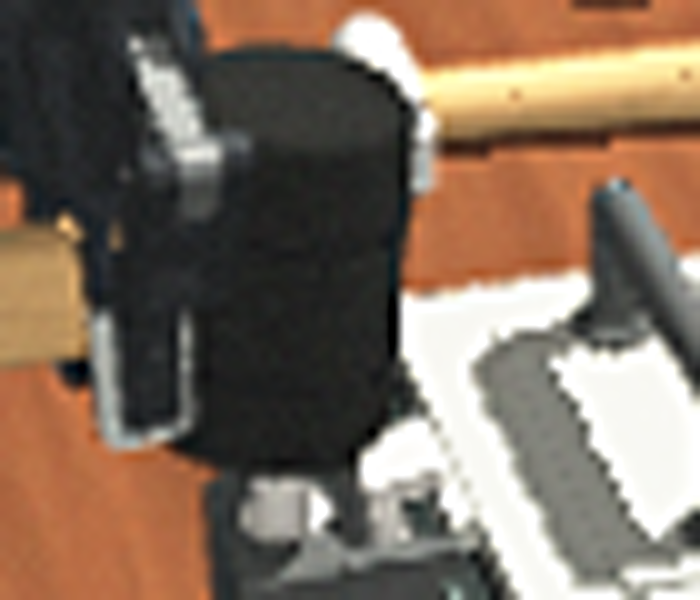

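The head now leans: its top went forward and its bottom kicked back toward the robot in the side crop. I'll lift off and check the pin's travel and the mallet's attitude before pressing again.

```bash
python3 -m inch '[0,0,-4,0,0,0,1, 0,0,-10,0,0,0,1, -10,0,-16,0,0,0,1, -20,0,-15,0,0,0,1, -20,0,0,0,0,0,1, 0,0,0,0,0,0,1, 0,0,0,0,0,0,1]' 120
python3 - <<'E'
from h import *
np.set_printoptions(precision=2,suppress=True)
q=bot.state(); print(q["ee_pos"],q["wrist_force"],q["wrist_torque"],q["opening"])
w=cam("wrist"); cv2.imwrite("pics/w12.png",w[0][:,:,::-1])
s=cam("side"); crop(s,190,110,150,120,5,"s12"); crop(s,270,185,60,45,13,"s12b")
E
```

```text
time_s: 12.18
ee_pos: [429.0, -53.0, 207.0]
tool_rot: [0.994, 0.11, 0.0, 0.0]
wrist_force: [0.4, 0.4, -5.5]
opening: 0.264
[428.96 -52.99 207.01] [ 0.4   0.42 -5.53] [-0.04  0.1  -0.03] 0.2637711395558006
```

View pics/w12.png

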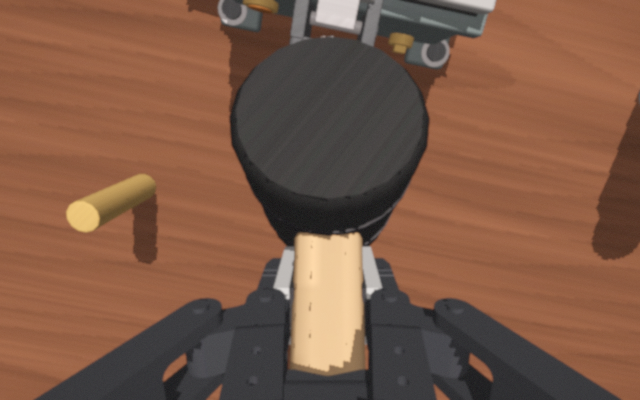

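View pics/s12.png

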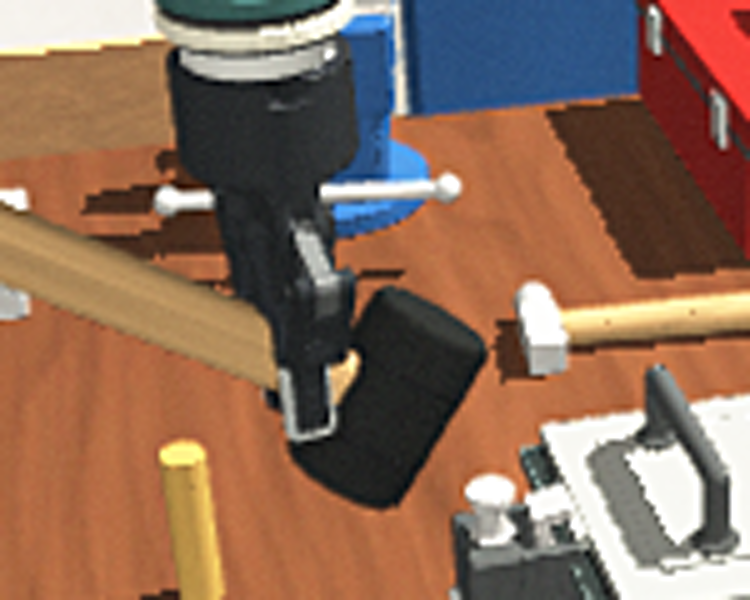

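View pics/s12b.png

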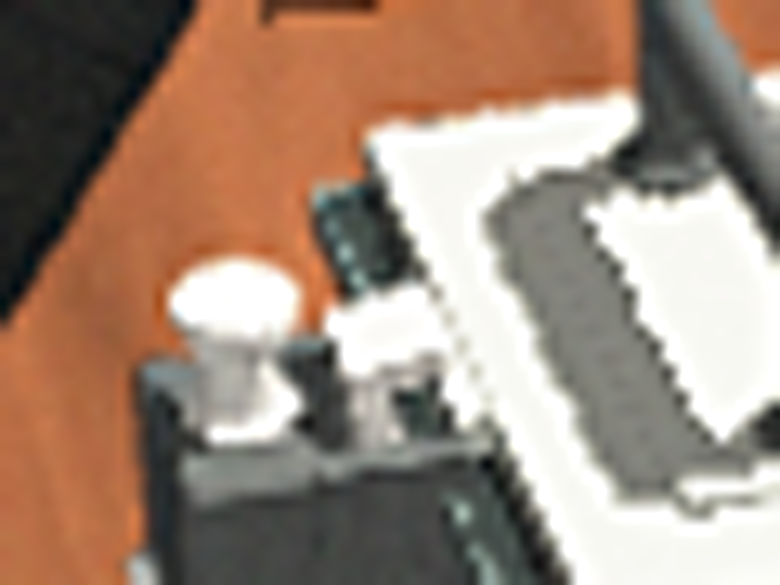

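The mallet is pitched about 30° nose-down in the jaws, while the pin only went down about 3 mm (row 285→297 in the zoomed side view). The grip can't carry that lever, so I'll set the mallet down and regrasp it nearer the head. First I'll tilt the hand to level the mallet on the way back to its place.

```bash
python3 -m inch '[2,-8,0,0,0,0,1, 4.4,-15,0,0,0,0,1, 6.4,-22,0,0,0,0,1, 8.1,-28,0,0,0,0,1, 8.1,-28,0,0,0,0,1, 8.1,-28,0,0,0,0,1, 8.1,-28,0,0,0,0,1, 8.1,-28,0,0,0,0,1, 8.1,-28,0,0,0,0,1, 8.1,-28,0,0,0,0,1, 8.1,-28,0,0,0,0,1, 8.1,-28,0,0,0,0,1, 6.4,-22,0,0,0,0,1, 4.4,-15,0,0,0,0,1, 2,-8,0,0,0,0,1, 0,0,0,0,5,0,1, 0,0,0,0,6,0,1, 0,0,0,0,6,0,1, 0,0,0,0,6,0,1, 0,0,0,0,5,0,1]' 120
python3 - <<'E'
from h import *
np.set_printoptions(precision=2,suppress=True)
q=bot.state(); print(q["ee_pos"],q["wrist_force"],q["wrist_torque"],q["opening"],q["tool_rot"])
w=cam("wrist"); cv2.imwrite("pics/w13.png",w[0][:,:,::-1])
s=cam("side"); crop(s,180,80,160,120,5,"s13")
E
```

```text
time_s: 13.95
ee_pos: [449.2, 302.1, 206.1]
tool_rot: [0.964, 0.107, 0.242, -0.028]
wrist_force: [1.1, -1.5, -5.6]
opening: 0.269
[449.24 302.08 206.1 ] [ 1.07 -1.54 -5.63] [-0.33  0.67 -0.15] 0.26902925768864333 [ 0.96  0.11  0.24 -0.03]
```

View pics/s13.png

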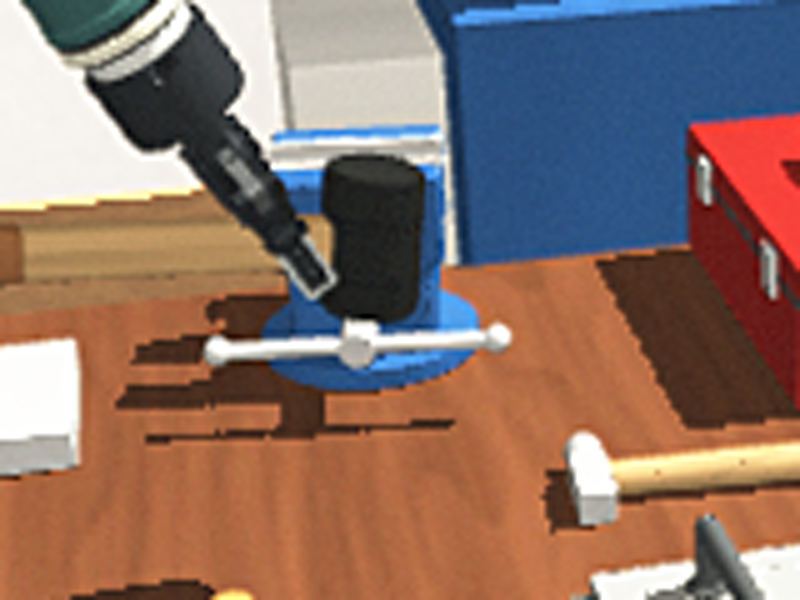

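View pics/w13.png

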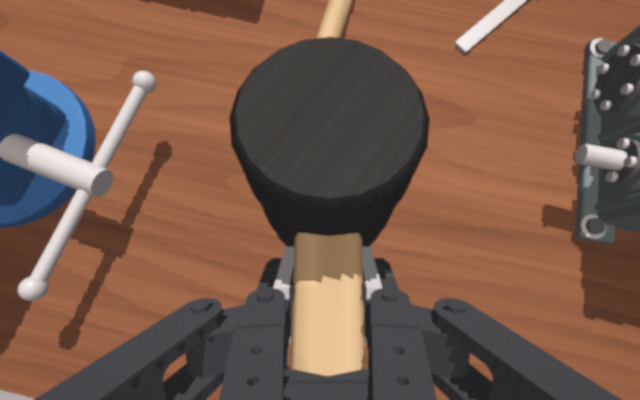

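The mallet is nearly level, with about 3° of nose-down left judging by the head's side edges. I'll triangulate the head top to find how far to lower.

```bash
python3 - <<'E'
from h import *
np.set_printoptions(precision=2,suppress=True)
w=cam("wrist");s=cam("side");q=bot.state();M=R.from_quat(q["tool_rot"]).as_matrix()
S=lambda x,y:((x+.5)/5-.5+180,(y+.5)/5-.5+80)
p,e=tri(w,(330,121),s,S(376,174));print("head top",p,e,(p-q["ee_pos"])@M)
# side edges of the head in side view: expected for vertical cylinder
for lab,a,b in(("L",(325,185),(331,300)),("R",(425,190),(415,310))): print(lab,S(*a),S(*b))
c=p.copy()
for z in (0,-60): print("vertical axis proj",(proj(s,c+[0,0,z])-[180,80]+.5)*5-.5)
print(q["ee_pos"],np.degrees(np.arcsin(M[2,0])))
E
```

```text
head top [487.28 308.28 264.26] 2.366924617822601 [ 60.48   2.22 -34.12]
L (244.6, 116.6) (245.8, 139.6)
R (264.6, 117.6) (262.6, 141.6)
vertical axis proj [374.24 174.98]
vertical axis proj [383.21 270.69]
[450.13 302.13 205.87] 27.790003123248923
```

```bash
python3 -m inch '[0,0,0,0,6,0,1, -3,-1,9,0,0,0,1, -6.9,-2,18,0,0,0,1, -6.9,-2,18,0,0,0,1, -6.9,-2,18,0,0,0,1, -6.9,-2,18,0,0,0,1, -6.9,-2,18,0,0,0,1, -6.9,-2,18,0,0,0,1, -6.9,-1,18,0,0,0,1, -3,0,9,0,0,0,1, 0,0,0,0,0,0,1, 0,0,0,0,0,0,1]' 120
python3 - <<'E'
from h import *
np.set_printoptions(precision=2,suppress=True)
q=bot.state(); print(q["ee_pos"],q["wrist_force"],q["wrist_torque"],q["opening"],q["tool_rot"])
w=cam("wrist"); cv2.imwrite("pics/w14.png",w[0][:,:,::-1])
s=cam("side"); crop(s,190,110,140,100,5.5,"s14")
E
```

```text
time_s: 15.15
ee_pos: [489.2, 323.3, 78.7]
tool_rot: [0.961, 0.105, 0.255, -0.028]
wrist_force: [-0.8, 0.3, -5.8]
opening: 0.263
[489.25 323.34  78.73] [-0.76  0.26 -5.78] [-0.16  0.83 -0.03] 0.2630881189125257 [ 0.96  0.11  0.25 -0.03]
```

View pics/s14.png

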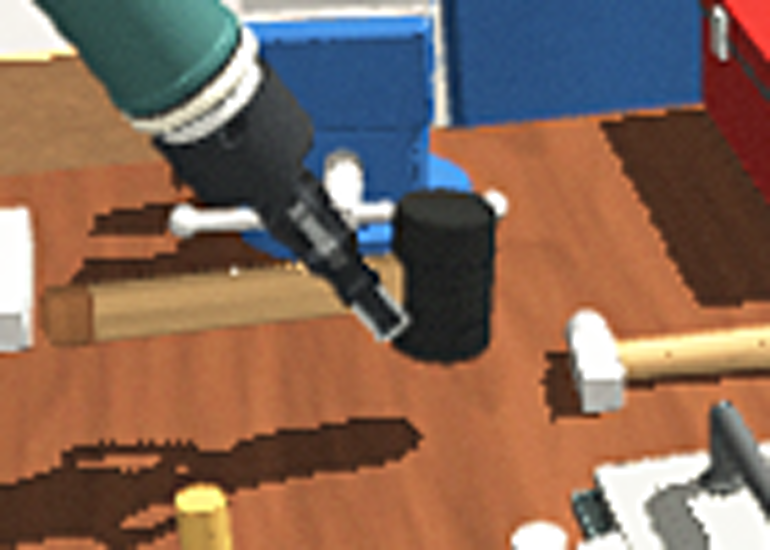

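```bash
python3 - <<'E'
from h import *
np.set_printoptions(precision=2,suppress=True)
w=cam("wrist");s=cam("side");q=bot.state();M=R.from_quat(q["tool_rot"]).as_matrix()
S=lambda x,y:((x+.5)/5.5-.5+190,(y+.5)/5.5-.5+110)
p,e=tri(w,(330,121),s,S(447,207));print("head top",p,e,(p-q["ee_pos"])@M)
for z in (0,-80): print("vertical axis proj",(proj(s,p+[0,0,z])-[190,110]+.5)*5.5-.5)
print(q["joint_positions"],q["ee_pos"],np.degrees(np.arcsin(M[2,0])))
E
```

```text
head top [528.45 330.94 144.01] 5.137587857675804 [ 68.25   1.35 -35.58]
vertical axis proj [443.18 209.36]
vertical axis proj [452.75 333.94]
[ 0.58  0.43  2.1  -0.96  0.21  2.84] [487.48 323.23  79.31] 29.681519414535373
```

View pics/w14.png

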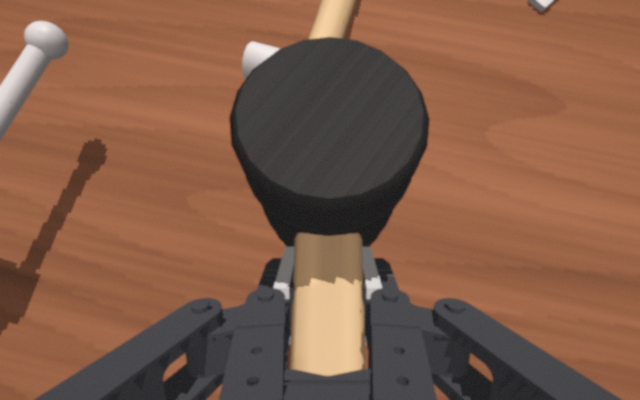

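```bash
python3 -m inch '[-7.4,0,13,0,0,0,1, -7.4,0,13,0,0,0,1, -5,0,8.7,0,0,0,1, 0,0,0,0,0,0,1, 0,0,0,0,0,0,1]' 120
python3 - <<'E'
from h import *
np.set_printoptions(precision=2,suppress=True)
w=cam("wrist");s=cam("side");q=bot.state();M=R.from_quat(q["tool_rot"]).as_matrix()
print(q["joint_positions"],q["ee_pos"],np.degrees(np.arcsin(M[2,0])),q["wrist_force"])
crop(s,190,110,140,100,5.5,"s15")
E
```

```text
time_s: 15.77
ee_pos: [492.7, 327.0, 52.1]
tool_rot: [0.965, 0.106, 0.239, -0.027]
wrist_force: [-0.1, -0.3, -5.6]
opening: 0.263
[ 0.57  0.49  2.08 -0.96  0.2   2.84] [492.6  327.01  52.7 ] 27.9258756416036 [-0.02  0.08 -5.45]
```

View pics/s15.png

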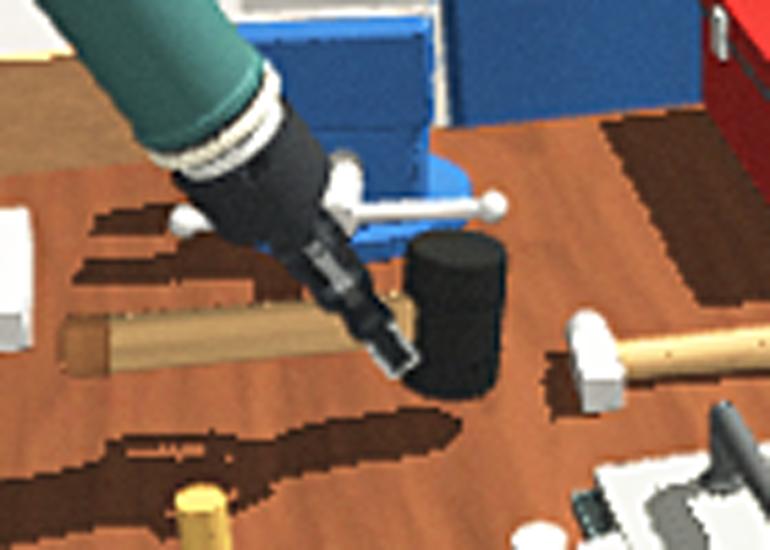

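```bash
python3 -m inch '[-3.8,0,7.1,0,0,0,1, -3.8,0,7.1,0,0,0,1, 0,0,0,0,0,0,1]' 120;python3 -m inch '[-1.9,0,3.5,0,0,0,1, 0,0,0,0,0,0,1]' 120;  python3 -m inch '[-1.9,0,3.5,0,0,0,1, 0,0,0,0,0,0,1]' 120
python3 - <<'E'
from h import *
np.set_printoptions(precision=2,suppress=True)
w=cam("wrist");s=cam("side");q=bot.state();M=R.from_quat(q["tool_rot"]).as_matrix()
print(q["joint_positions"],q["ee_pos"],np.degrees(np.arcsin(M[2,0])),q["wrist_force"])
crop(s,190,110,140,100,5.5,"s16")
E
```

```text
time_s: 16.12
ee_pos: [495.0, 329.8, 42.1]
tool_rot: [0.966, 0.106, 0.234, -0.025]
wrist_force: [-0.6, 0.3, -5.0]
opening: 0.263
time_s: 16.28
ee_pos: [495.2, 330.1, 39.8]
tool_rot: [0.966, 0.106, 0.233, -0.025]
wrist_force: [0.1, -1.0, -5.1]
opening: 0.268
time_s: 16.45
ee_pos: [495.6, 330.7, 37.3]
tool_rot: [0.967, 0.106, 0.232, -0.024]
wrist_force: [-0.5, -0.4, -5.8]
opening: 0.268
[ 0.57  0.52  2.06 -0.96  0.2   2.84] [495.58 330.63  37.54] 26.97099144779158 [ 0.17 -0.49 -4.98]
```

View pics/s16.png

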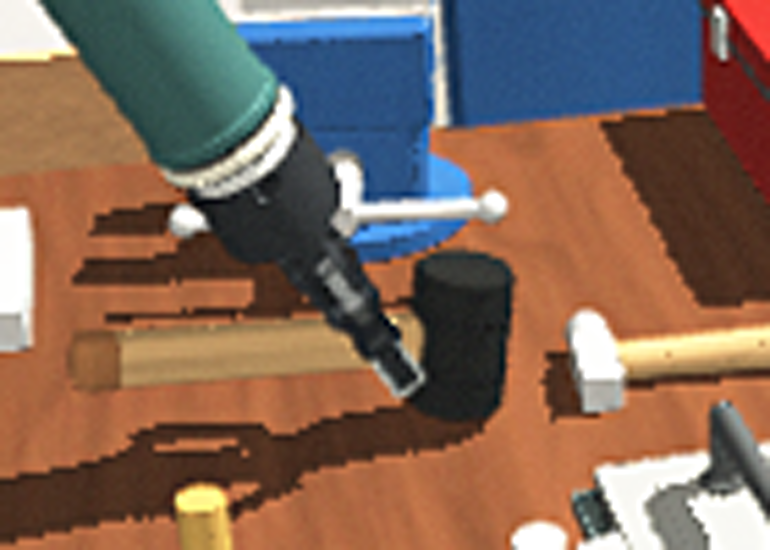

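```bash
python3 -m inch '[-1.9,0,3.5,0,-0.5,0,1, -1.9,0,3.5,0,-0.5,0,1, 0,0,0,0,0,0,1]' 120;  python3 -m inch '[-1.9,0,3.5,0,-0.5,0,1, 0,0,0,0,0,0,1]' 120;  python3 -m inch '[-1.9,0,3.5,0,-0.5,0,1, 0,0,0,0,0,0,1]' 120
python3 - <<'E'
from h import *
np.set_printoptions(precision=2,suppress=True)
w=cam("wrist");s=cam("side");q=bot.state();M=R.from_quat(q["tool_rot"]).as_matrix()
print(q["joint_positions"],q["ee_pos"],np.degrees(np.arcsin(M[2,0])),q["wrist_force"])
crop(s,190,110,140,100,5.5,"s17")
E
```

```text
time_s: 16.8
ee_pos: [495.5, 330.6, 29.5]
tool_rot: [0.969, 0.106, 0.223, -0.023]
wrist_force: [0.7, 0.0, -4.0]
opening: 0.263
time_s: 16.97
ee_pos: [495.8, 330.9, 27.2]
tool_rot: [0.969, 0.106, 0.22, -0.023]
wrist_force: [-5.7, -2.7, 10.3]
opening: 0.263
time_s: 17.13
ee_pos: [495.6, 331.1, 23.6]
tool_rot: [0.97, 0.107, 0.217, -0.023]
wrist_force: [-7.3, -1.3, 12.9]
opening: 0.262
[ 0.56  0.54  2.05 -0.84  0.2   2.71] [495.59 331.11  23.7 ] 25.16921802884988 [-6.08 -1.8  11.33]
```

View pics/s17.png

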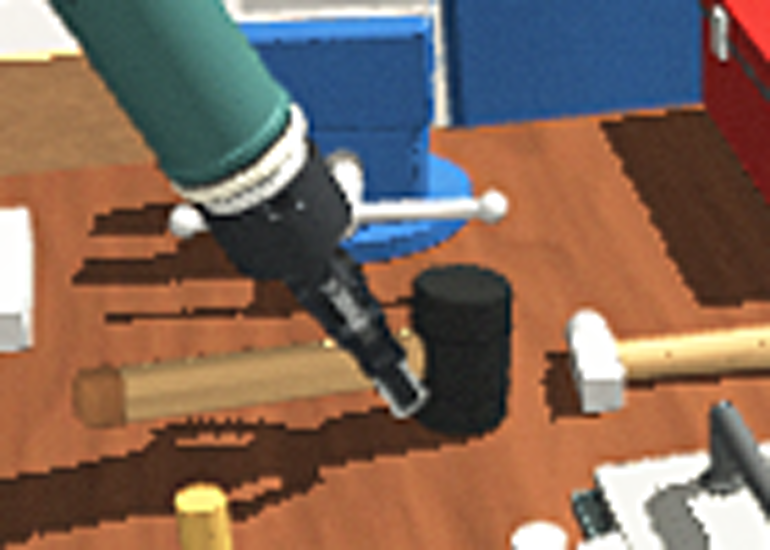

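The head is on the bench and looks upright again. I'll release it, back out along the fingers and look.

```bash
python3 -m inch '[0,0,0,0,0,0,-0.2, 0,0,0,0,0,0,-1, 0,0,0,0,0,0,-1, 0,0,0,0,0,0,-1, 0,0,-20,0,-4,0,-1, 0,0,-30,0,-7,0,-1, 0,0,-35,0,-7,0,-1, 0,0,-35,0,-7,0,-1, 0,0,0,0,0,0,-1, 0,0,0,0,0,0,-1]' 120
python3 - <<'E'
from h import *
np.set_printoptions(precision=2,suppress=True)
q=bot.state(); print(q["ee_pos"],q["tool_rot"],q["joint_positions"])
w=cam("wrist"); cv2.imwrite("pics/w18.png",w[0][:,:,::-1])
s=cam("side");crop(s,190,110,140,100,5.5,"s18")
E
```

```text
time_s: 18.07
ee_pos: [487.7, 311.8, 87.9]
tool_rot: [0.989, 0.095, 0.109, 0.014]
wrist_force: [0.5, 0.1, -0.1]
opening: 1.001
[487.7  311.82  87.91] [0.99 0.09 0.11 0.01] [ 0.52  0.43  1.86 -0.19  0.67  2.04]
```

View pics/w18.png

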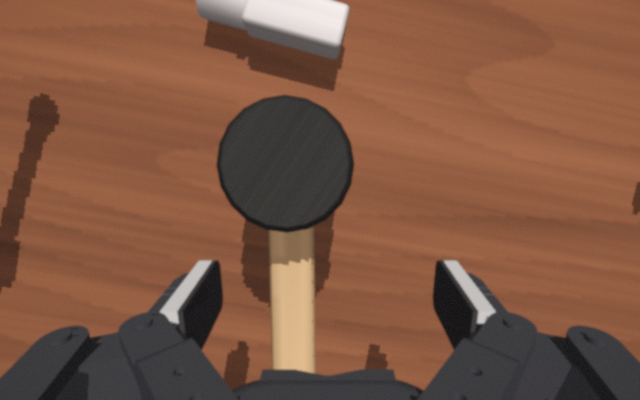

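View pics/s18.png

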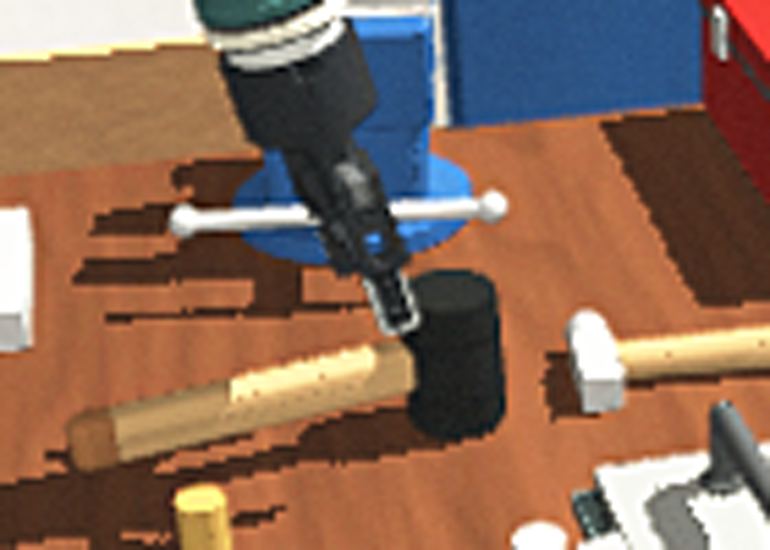

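The mallet is standing level again on its face. I'll compute the turn needed to point the tool straight down, then the mallet's new pose.

```bash
cat >> h.py <<'E'
def turn_to(yaw_deg):
    q=bot.state();Rc=R.from_quat(q["tool_rot"]);c,s=np.cos(np.radians(yaw_deg)),np.sin(np.radians(yaw_deg))
    Rt=R.from_matrix(np.array([[c,s,0],[s,-c,0],[0,0,-1.]]))
    return (Rc.inv()*Rt).as_rotvec(degrees=True)
def yaw():
    M=R.from_quat(bot.state()["tool_rot"]).as_matrix();return np.degrees(np.arctan2(M[1,0],M[0,0]))
E
python3 - <<'E'
from h import *
np.set_printoptions(precision=2,suppress=True)
w=cam("wrist");q=bot.state();M=R.from_quat(q["tool_rot"]).as_matrix()
print(turn_to(12.6),yaw())
h=onz(w,(285,163),88);a=onz(w,(292,250),59);b=onz(w,(293.5,350),59)
print(h,a,b,np.degrees(np.arctan2(*(a-b)[1::-1])),np.degrees(np.arctan2(*(h-b)[1::-1])))
E
```

```text
[  3.12 -11.85  -1.55] 11.354580173023672
[525.59 336.07  88.  ] [483.23 326.85  59.  ] [431.49 316.74  59.  ] 11.059908360747537 11.612867270709344
```

```bash
python3 -m inch '[0,0,-20,1.6,-5.9,-0.2,-1, 0,0,-20,1.6,-5.9,-0.2,-1, 0,0,0,0,0,0,-1, 0,0,0,0,0,0,-1]' 120
python3 - <<'E'
from h import *
np.set_printoptions(precision=2,suppress=True)
w=cam("wrist");q=bot.state(); cv2.imwrite("pics/w19.png",w[0][:,:,::-1])
print(turn_to(11.6),yaw(),q["ee_pos"],q["joint_positions"])
E
```

```text
time_s: 18.55
ee_pos: [479.8, 310.5, 124.6]
tool_rot: [0.995, 0.099, 0.002, -0.002]
wrist_force: [0.4, -0.7, -0.4]
opening: 0.997
[-0.17 -0.15 -0.21] 11.392675544967789 [477.95 310.02 123.64] [0.45 0.43 1.7  0.   1.01 1.82]
```

View pics/w19.png

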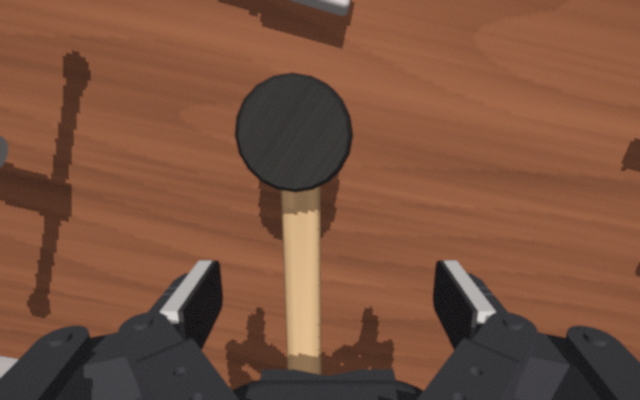

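Tool is down again. The head is at (294,131), r 58, and the handle midline runs from (301,200) to (303,360).

```bash
python3 - <<'E'
from h import *
np.set_printoptions(precision=2,suppress=True)
w=cam("wrist");q=bot.state();M=R.from_quat(q["tool_rot"]).as_matrix();e=q["ee_pos"]
h=onz(w,(294,132),88)
def mid(r):
    hsv=cv2.cvtColor(w[0],cv2.COLOR_RGB2HSV)[r,260:350]
    x=np.where((hsv[:,0]>13)&(hsv[:,0]<28)&(hsv[:,2]>140))[0]+260
    return x.min(),x.max()
for r in (215,250,300,350):
    a,b=mid(r); p=onz(w,((a+b)/2,r),59); print(r,a,b,p,(p-e)@M)
print("head",h,(h-e)@M,e,yaw())
E
```

```text
215 282 318 [476.42 326.87  59.  ] [  3.03 -16.58  64.22]
250 283 319 [453.7  322.18  59.  ] [-20.17 -16.49  64.2 ]
300 285 319 [418.72 315.25  59.  ] [-55.83 -16.64  64.17]
350 287 319 [380.49 307.67  59.  ] [-94.81 -16.79  64.13]
head [528.37 336.9   88.  ] [ 55.96 -16.19  35.26] [476.72 309.84 123.17] 11.43866207330886
```

```bash
python3 -m inch '[2,-8.3,20,0,0,0,-1, 2,-8.3,25,0,0,0,-1, 0,0,25,0,0,0,-1, 0,0,16,0,0,0,-1, 0,0,8,0,0,0,-1, 0,0,0,0,0,0,-1]' 120
python3 -m inch '[0,0,0,0,0,0,1, 0,0,0,0,0,0,1, 0,0,0,0,0,0,1, 0,0,0,0,0,0,1, 0,0,0,0,0,0,1, 0,0,0,0,0,0,1, 0,0,0,0,0,0,1]' 120
python3 - <<'E'
from h import *
np.set_printoptions(precision=2,suppress=True)
w=cam("wrist");q=bot.state(); cv2.imwrite("pics/w20.png",w[0][:,:,::-1])
s=cam("side");crop(s,190,110,140,100,5.5,"s20")
print(yaw(),q["ee_pos"],q["wrist_force"],q["wrist_torque"])
E
```

```text
time_s: 19.15
ee_pos: [475.5, 327.0, 28.2]
tool_rot: [0.995, 0.1, -0.002, -0.001]
wrist_force: [-0.6, 0.6, -1.0]
opening: 1.0
time_s: 19.73
ee_pos: [479.5, 328.4, 32.4]
tool_rot: [0.995, 0.1, 0.002, -0.003]
wrist_force: [-1.9, -1.6, 6.0]
opening: 0.259
11.449081310624388 [479.46 328.4   32.42] [-1.91 -1.39  6.4 ] [-0.24  0.06 -0.08]
```

View pics/w20.png

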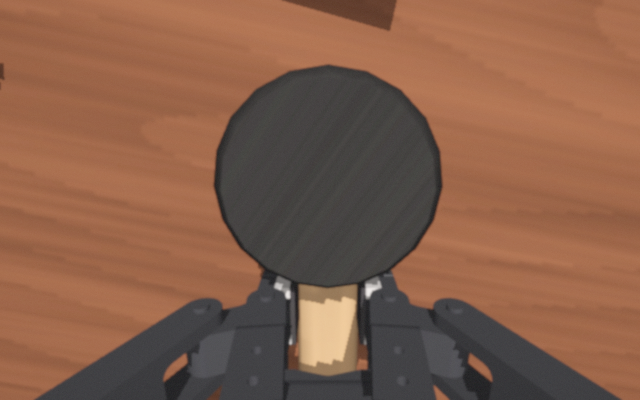

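View pics/s20.png

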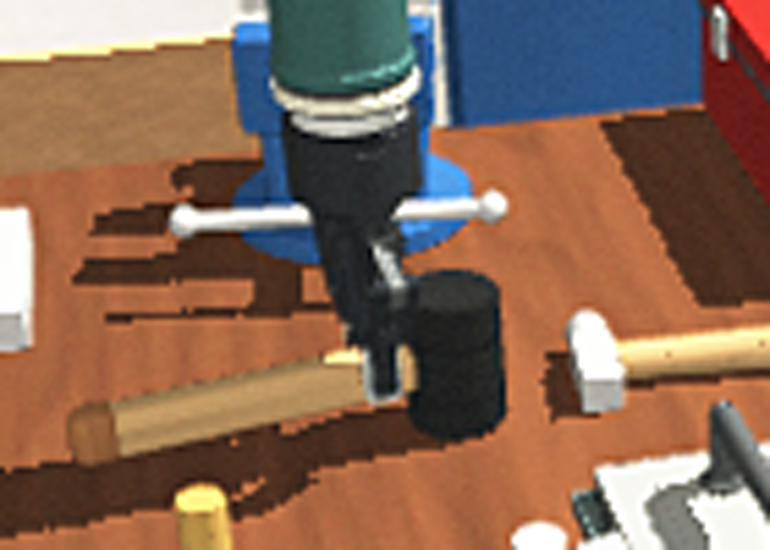

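```bash
python3 -m inch '[0,0,-4,0,0,0,1, 0,0,-12,0,0,0,1, 0,0,-25,0,0,0,1, 0,0,-30,0,0,0,1, 0,0,-30,0,0,0,1, 0,0,-30,0,0,0,1, 0,0,-25,0,0,0,1, 0,0,-12,0,0,0,1, -1.5,8,-7,0,0,0,1, -3.4,18,0,0,0,0,1, -5.3,28,0,0,0,0,1, -5.3,28,0,0,0,0,1, -5.3,28,0,0,0,0,1, -5.3,28,0,0,0,0,1, -5.3,28,0,0,0,0,1, -5.3,28,0,0,0,0,1, -5.3,28,0,0,0,0,1, -5.3,28,0,0,0,0,1, -5.3,28,0,0,0,0,1, -5.3,28,0,0,0,0,1]' 120
python3 -m inch '[-5.3,28,0,0,0,0,1, -3.8,20,0,0,0,0,1, -1.7,9,0,0,0,0,1, 0,0,0,0,0,0,1, 0,0,0,0,0,0,1]' 120
python3 - <<'E'
from h import *
np.set_printoptions(precision=2,suppress=True)
w=cam("wrist");q=bot.state(); cv2.imwrite("pics/w21.png",w[0][:,:,::-1])
s=cam("side");crop(s,200,110,150,110,5.3,"s21")
M=R.from_quat(q["tool_rot"]).as_matrix();e=q["ee_pos"]
print(yaw(),e,q["wrist_force"],q["wrist_torque"])
print("pin in tool",(np.array([517.3,-34.1,147])-e)@M)
for px in((328,177),(328,66),(328,287),(215,177),(441,177)):
    p=onz(w,px,e[2]+55.6);print((p-e)@M)
E
```

```text
time_s: 21.5
ee_pos: [480.8, 14.4, 204.0]
tool_rot: [0.995, 0.1, -0.0, -0.002]
wrist_force: [1.2, 0.2, -4.9]
opening: 0.258
time_s: 21.92
ee_pos: [482.4, -41.9, 204.0]
tool_rot: [0.995, 0.099, 0.0, -0.003]
wrist_force: [-0.2, 0.3, -4.7]
opening: 0.258
11.478118604130431 [482.51 -41.34 204.03] [ 0.1  -0.07 -4.85] [0.02 0.24 0.04]
pin in tool [35.48  0.13 57.06]
[ 52.78   0.8  -55.56]
[ 78.71   0.84 -55.53]
[ 22.05   0.75 -55.59]
[ 52.81 -27.34 -55.4 ]
[ 52.76  28.85 -55.72]
```

View pics/w21.png

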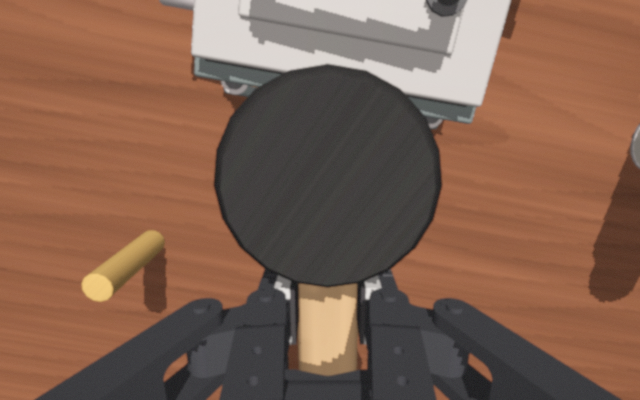

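View pics/s21.png

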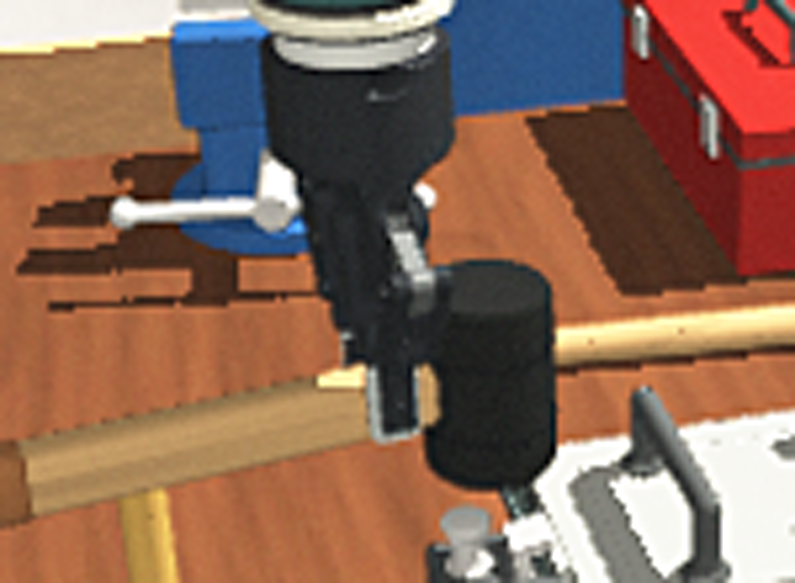

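The mallet is unchanged in the jaws, with the wrist view identical to the grasp. The pin sits 35 mm ahead, under the near half of the face. Contact should come at TCP z≈179.

```bash
python3 -m inch '[0,0,8,0,0,0,1, 0,0,8,0,0,0,1, 0,0,4,0,0,0,1, 0,0,0,0,0,0,1]' 120
python3 -m inch '[0,0,1.5,0,0,0,1, 0,0,1.5,0,0,0,1]' 120;python3 -m inch '[0,0,1,0,0,0,1]' 120;python3 -m inch '[0,0,1,0,0,0,1]' 120
python3 - <<'E'
from h import *
np.set_printoptions(precision=2,suppress=True)
q=bot.state(); print(q["ee_pos"],q["wrist_force"],q["wrist_torque"])
E
```

```text
time_s: 22.35
ee_pos: [482.1, -41.0, 182.8]
tool_rot: [0.995, 0.1, -0.001, -0.003]
wrist_force: [0.5, -0.1, -5.6]
opening: 0.259
time_s: 22.52
ee_pos: [483.7, -41.7, 181.3]
tool_rot: [0.995, 0.1, 0.001, -0.002]
wrist_force: [-0.4, -0.6, -4.8]
opening: 0.26
time_s: 22.6
ee_pos: [483.6, -41.8, 180.4]
tool_rot: [0.995, 0.1, 0.001, -0.002]
wrist_force: [0.1, 1.0, -4.7]
opening: 0.255
time_s: 22.68
ee_pos: [483.6, -41.8, 179.5]
tool_rot: [0.995, 0.1, 0.001, -0.002]
wrist_force: [-0.4, 0.1, -4.6]
opening: 0.256
[483.64 -41.83 179.48] [-0.38  0.07 -4.56] [-0.01  0.18  0.05]
```

```bash
python3 -m inch '[0,0,1,0,0,0,1]' 120;python3 -m inch '[0,0,1,0,0,0,1]' 120;python3 -m inch '[0,0,1,0,0,0,1]' 120
python3 - <<'E'
from h import *
np.set_printoptions(precision=2,suppress=True)
q=bot.state(); print(q["ee_pos"],q["wrist_force"],q["wrist_torque"])
E
```

```text
time_s: 22.77
ee_pos: [483.6, -41.9, 178.5]
tool_rot: [0.995, 0.1, 0.001, -0.002]
wrist_force: [0.1, 0.2, -4.8]
opening: 0.258
time_s: 22.85
ee_pos: [483.6, -41.9, 177.5]
tool_rot: [0.995, 0.1, 0.001, -0.002]
wrist_force: [0.5, -0.0, -6.0]
opening: 0.26
time_s: 22.93
ee_pos: [483.5, -42.0, 176.8]
tool_rot: [0.995, 0.1, 0.001, -0.002]
wrist_force: [-4.5, -0.6, 7.8]
opening: 0.258
[483.5  -41.96 176.82] [-4.5  -0.58  7.82] [0.12 0.6  0.06]
```

Contact came at TCP z≈177, so the pin top is at about 145. The force is 12.7 N up. I'll go on 1 mm at a time, watching for slip.

```bash
python3 -m inch '[0,0,1,0,0,0,1]' 120
cat > chk.py <<'E'
from h import *
import sys
np.set_printoptions(precision=2,suppress=True)
q=bot.state(); w=cam("wrist"); d=w[0].max(2)
c=np.where(d[:300,331]<85)[0]
print(q["ee_pos"],q["wrist_force"],q["wrist_torque"],"head top edge row",c[0],"w",np.where(d[177,150:520]<85)[0][[0,-1]]+150)
cv2.imwrite(f"pics/{sys.argv[1]}.png",w[0][:,:,::-1])
E
python3 chk.py w22
```

```text
time_s: 23.02
ee_pos: [483.5, -41.9, 176.3]
tool_rot: [0.995, 0.1, 0.001, -0.002]
wrist_force: [-4.6, 0.1, 8.0]
opening: 0.257
[483.51 -41.92 176.33] [-4.59  0.08  8.05] [0.11 0.66 0.05] head top edge row 66 w [215 440]
```

```bash
python3 -m inch '[0,0,1,0,0,0,1]' 120; python3 chk.py w23;  python3 -m inch '[0,0,1,0,0,0,1]' 120; python3 chk.py w24
```

```text
time_s: 23.15
ee_pos: [483.5, -41.9, 175.6]
tool_rot: [0.995, 0.1, 0.001, -0.002]
wrist_force: [-5.1, 0.4, 8.3]
opening: 0.262
[483.52 -41.95 175.59] [-5.1   0.44  8.33] [0.08 0.67 0.02] head top edge row 66 w [215 440]
time_s: 23.28
ee_pos: [483.5, -42.0, 174.7]
tool_rot: [0.995, 0.1, 0.001, -0.002]
wrist_force: [-5.0, 0.8, 8.6]
opening: 0.255
[483.53 -41.95 174.71] [-5.    0.77  8.6 ] [0.1  0.71 0.03] head top edge row 66 w [215 440]
```

It is holding: about 13.4 N, no slip, and the pin is moving down. Continuing to the stop.

```bash
for i in 1; do python3 -m inch '[0,0,1,0,0,0,1, 0,0,1,0,0,0,1]' 120; python3 chk.py w25; python3 -m inch '[0,0,1,0,0,0,1, 0,0,1,0,0,0,1]' 120; python3 chk.py w26; done
```

```text
time_s: 23.5
ee_pos: [483.6, -41.9, 172.8]
tool_rot: [0.995, 0.1, 0.001, -0.002]
wrist_force: [-4.6, -0.0, 8.2]
opening: 0.253
[483.56 -41.93 172.76] [-4.57 -0.03  8.22] [ 0.15  0.78 -0.01] head top edge row 66 w [215 440]
time_s: 23.72
ee_pos: [483.5, -41.9, 170.8]
tool_rot: [0.995, 0.1, 0.001, -0.002]
wrist_force: [-4.7, 0.8, 9.3]
opening: 0.261
[483.54 -41.92 170.77] [-4.72  0.78  9.28] [0.09 0.75 0.02] head top edge row 66 w [215 440]
```

```bash
python3 -m inch '[0,0,1,0,0,0,1]' 120; python3 chk.py w27; python3 -m inch '[0,0,0.8,0,0,0,1]' 120; python3 chk.py w28
```

```text
time_s: 23.85
ee_pos: [483.5, -42.0, 170.2]
tool_rot: [0.995, 0.1, 0.001, -0.002]
wrist_force: [-10.0, 1.0, 25.8]
opening: 0.261
[483.47 -41.99 170.21] [-9.97  0.96 25.81] [0.28 1.27 0.1 ] head top edge row 67 w [214 440]
time_s: 23.98
ee_pos: [483.5, -42.0, 170.1]
tool_rot: [0.995, 0.1, 0.001, -0.002]
wrist_force: [-11.5, -0.2, 30.0]
opening: 0.257
[483.47 -42.04 170.13] [-11.46  -0.18  29.95] [0.37 1.55 0.16] head top edge row 67 w [214 440]
```

The force jumped to about 35 N with no more travel, so the pin is on its stop. Bottom face is at about 138, as given. I'll lift, move clear and check the pin by eye.

```bash
python3 -m inch '[0,0,0,0,0,0,1, 0,0,-5,0,0,0,1, 0,0,-12,0,0,0,1, 0,-10,-18,0,0,0,1, 0,-20,-5,0,0,0,1, 0,-28,0,0,0,0,1, 0,-28,0,0,0,0,1, 0,-14,0,0,0,0,1, 0,0,0,0,0,0,1]' 120; python3 chk.py w29
python3 - <<'E'
from h import *
s=cam("side"); crop(s,270,185,60,45,13,"s29b");crop(s,190,90,150,130,5,"s29")
E
```

```text
time_s: 24.78
ee_pos: [462.3, 58.7, 207.9]
tool_rot: [0.995, 0.101, 0.0, -0.003]
wrist_force: [-0.8, -0.6, -5.5]
opening: 0.256
[462.3   58.68 207.9 ] [-0.82 -0.63 -5.52] [-0.07  0.2  -0.01] head top edge row 64 w [215 488]
```

View pics/s29b.png

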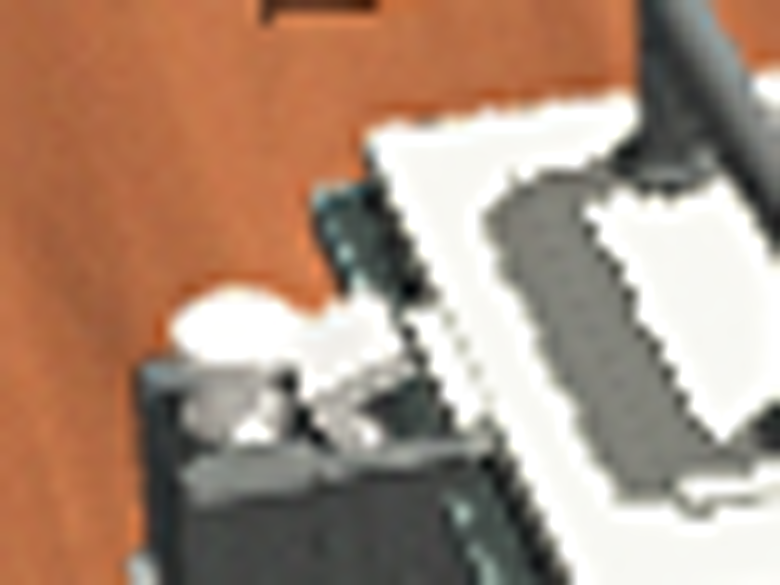

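View pics/s29.png

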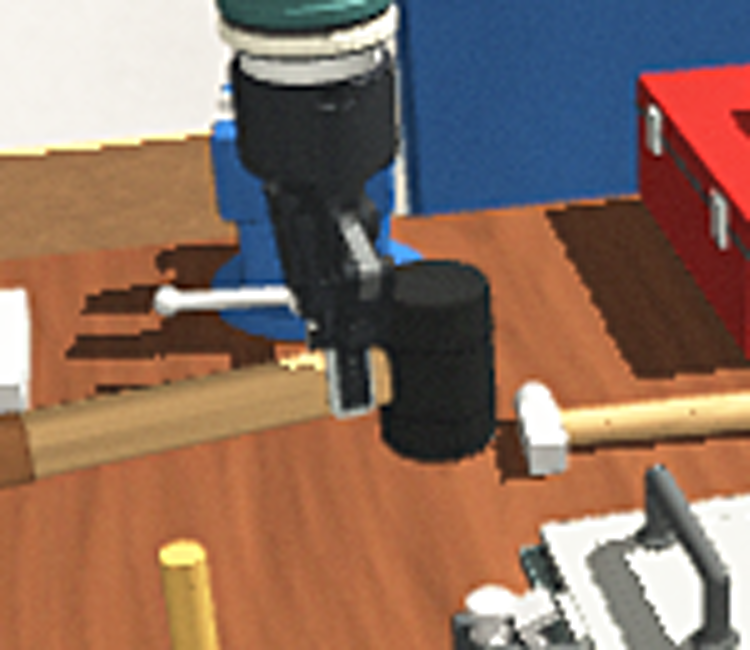

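The pin head is now low (row ≈328, against 285 at the start) and the hook has swung off the cover's edge, leaving a visible gap. The mallet is still level. I'll return it to where it stood.

```bash
python3 -m inch '[3,-12,0,0,0,0,1, 5.4,-20,0,0,0,0,1, 7.6,-28,0,0,0,0,1, 7.6,-28,0,0,0,0,1, 7.6,-28,0,0,0,0,1, 7.6,-28,0,0,0,0,1, 7.6,-28,0,0,0,0,1, 7.6,-28,0,0,0,0,1, 7.6,-28,0,0,0,0,1, 5.4,-20,0,0,0,0,1, 3.5,-13,10,0,0,0,1, 0,0,25,0,0,0,1, 0,0,30,0,0,0,1, 0,0,30,0,0,0,1, 0,0,30,0,0,0,1, 0,0,25,0,0,0,1, 0,0,12,0,0,0,1, 0,0,0,0,0,0,1]' 120; python3 chk.py w30
python3 - <<'E'
from h import *
s=cam("side"); crop(s,190,110,140,100,5.5,"s30")
E
```

```text
time_s: 26.38
ee_pos: [479.0, 324.4, 43.9]
tool_rot: [0.995, 0.099, -0.002, -0.001]
wrist_force: [-0.5, -0.7, -4.9]
opening: 0.257
[479.04 324.45  43.92] [-0.48 -0.66 -4.86] [-0.08  0.15  0.01] head top edge row 65 w [215 440]
```

View pics/s30.png

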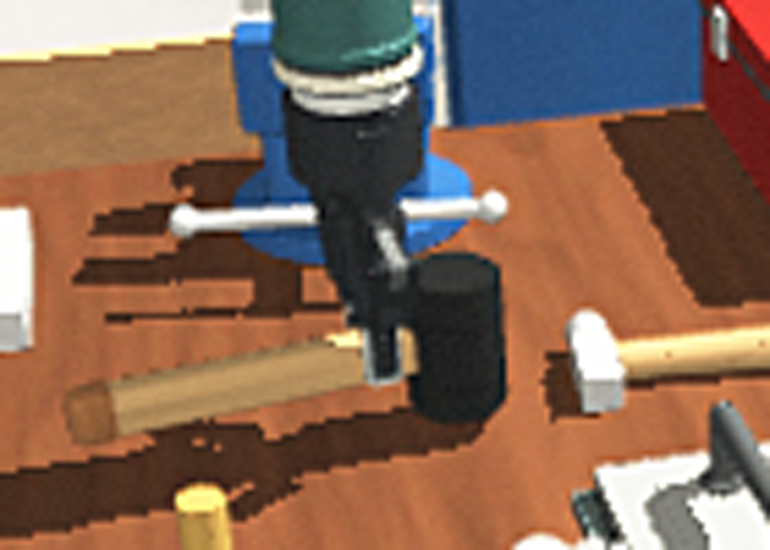

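Head is about 11 mm above the bench and upright. Lowering gently until contact.

```bash
python3 -m inch '[0,0,5,0,0,0,1, 0,0,3,0,0,0,1, 0,0,1.5,0,0,0,1, 0,0,0,0,0,0,1]' 120; python3 -m inch '[0,0,1,0,0,0,1, 0,0,0,0,0,0,1]' 120; python3 -m inch '[0,0,1,0,0,0,1, 0,0,0,0,0,0,1]' 120
```

```text
time_s: 26.82
ee_pos: [481.3, 326.8, 38.4]
tool_rot: [0.995, 0.1, 0.001, -0.003]
wrist_force: [0.3, 0.2, -4.5]
opening: 0.255
time_s: 26.98
ee_pos: [481.1, 326.8, 37.2]
tool_rot: [0.995, 0.1, 0.001, -0.002]
wrist_force: [0.2, 1.1, -4.9]
opening: 0.26
time_s: 27.15
ee_pos: [481.0, 326.7, 35.9]
tool_rot: [0.995, 0.1, 0.001, -0.002]
wrist_force: [-0.3, 0.3, -5.5]
opening: 0.255
```

```bash
python3 -m inch '[0,0,2,0,0,0,1, 0,0,1,0,0,0,1, 0,0,0,0,0,0,1]' 120; python3 -m inch '[0,0,1,0,0,0,1, 0,0,0,0,0,0,1]' 120
```

```text
time_s: 27.4
ee_pos: [481.0, 326.7, 32.8]
tool_rot: [0.995, 0.1, 0.001, -0.002]
wrist_force: [-0.1, -0.1, -3.2]
opening: 0.258
time_s: 27.57
ee_pos: [481.1, 326.8, 32.5]
tool_rot: [0.995, 0.1, 0.001, -0.002]
wrist_force: [-2.3, -1.2, 2.5]
opening: 0.257
```

Touchdown (force +7 N). Releasing and rising.

```bash
python3 -m inch '[0,0,0,0,0,0,0.2, 0,0,0,0,0,0,-1, 0,0,0,0,0,0,-1, 0,0,0,0,0,0,-1, 0,0,0,0,0,0,-1, -2,0,-10,0,0,0,-1, -3,0,-25,0,0,0,-1, 0,0,-35,0,0,0,-1, 0,0,-35,0,0,0,-1, 0,0,-35,0,0,0,-1, 0,0,-35,0,0,0,-1, 0,0,-20,0,0,0,-1]' 120
python3 - <<'E'
from h import *
np.set_printoptions(precision=2,suppress=True)
q=bot.state();w=cam("wrist");cv2.imwrite("pics/w31.png",w[0][:,:,::-1])
print(q["ee_pos"],yaw(),q["joint_positions"],bot.state()["time_s"])
s=cam("side"); crop(s,190,110,140,100,5.5,"s31")
E
```

```text
time_s: 28.57
ee_pos: [477.0, 325.5, 231.9]
tool_rot: [0.995, 0.1, 0.004, -0.003]
wrist_force: [0.5, 1.0, -0.9]
opening: 0.998
[477.04 325.47 231.93] 11.46487115159085 [0.48 0.32 1.57 0.   1.24 1.85] 28.6167
```

View pics/s31.png

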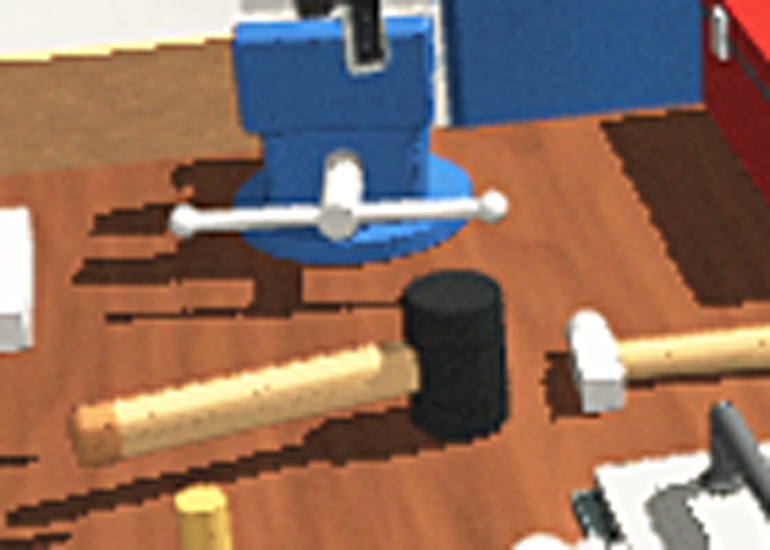

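View pics/w31.png

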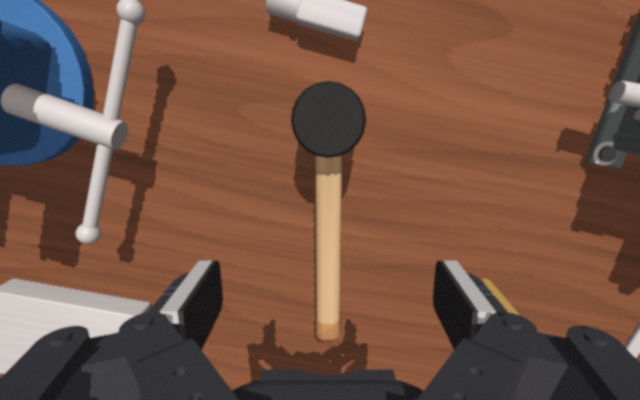

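The mallet is standing on its face again, handle level, with the arm clear at 28.6 s. Next is the cover handle. I'll turn the jaws to yaw ≈91° so that they close along the gearbox's x.

```bash
python3 -m inch '[0,0,0,0,0,-6.65,-1, 0,0,0,0,0,-6.65,-1, 0,0,0,0,0,-6.65,-1, 0,0,0,0,0,-6.65,-1, 0,0,0,0,0,-6.65,-1, 0,0,0,0,0,-6.65,-1, 0,0,0,0,0,-6.65,-1, 0,0,0,0,0,-6.65,-1, 0,0,0,0,0,-6.65,-1, 0,0,0,0,0,-6.65,-1, 0,0,0,0,0,-6.65,-1, 0,0,0,0,0,-6.65,-1, 0,0,0,0,0,0,-1]' 100
python3 - <<'E'
from h import *
np.set_printoptions(precision=2,suppress=True)
q=bot.state();M=R.from_quat(q["tool_rot"]).as_matrix()
print(q["ee_pos"],yaw(),(np.array([616.3,-30.4,200])-q["ee_pos"])@M,turn_to(91.3))
E
```

```text
time_s: 29.75
ee_pos: [475.0, 324.4, 226.1]
tool_rot: [0.698, 0.716, 0.001, -0.002]
wrist_force: [0.2, -0.8, 0.5]
opening: 1.005
[475.04 324.37 226.13] 91.49001420954875 [-358.42  131.99   24.66] [-0.01 -0.23  0.19]
```

```bash
python3 -m inch '[-12,4.4,0,0,0,0,-1, -27,9.9,0,0,0,0,-1, -36,13.2,0,0,0,0,-1, -36,13.2,0,0,0,0,-1, -36,13.2,0,0,0,0,-1, -36,13.2,0,0,0,0,-1, -36,13.2,0,0,0,0,-1, -36,13.2,0,0,0,0,-1, -36,13.2,0,0,0,0,-1, -30,11,0,0,0,0,-1, -24,9,0,0,0,0,-1, -13,5,0,0,0,0,-1, 0,0,0,0,0,0,-1, 0,0,0,0,0,0,-1]' 100
python3 - <<'E'
from h import *
np.set_printoptions(precision=2,suppress=True)
w=cam("wrist");q=bot.state();M=R.from_quat(q["tool_rot"]).as_matrix()
cv2.imwrite("pics/w32.png",w[0][:,:,::-1]); s=cam("side"); crop(s,250,90,150,140,4.2,"s32")
print(q["ee_pos"],yaw(),(np.array([616.3,-30.4,162])-q["ee_pos"])@M,proj(w,[616.3,-30.4,162]))
E
```

```text
time_s: 30.92
ee_pos: [614.9, -30.6, 224.9]
tool_rot: [0.7, 0.714, 0.002, -0.002]
wrist_force: [-0.3, 1.3, -0.1]
opening: 1.001
[614.57 -29.65 225.02] 91.2435412428721 [-1.15  1.7  63.01] [328.7  217.65]
```

View pics/w32.png

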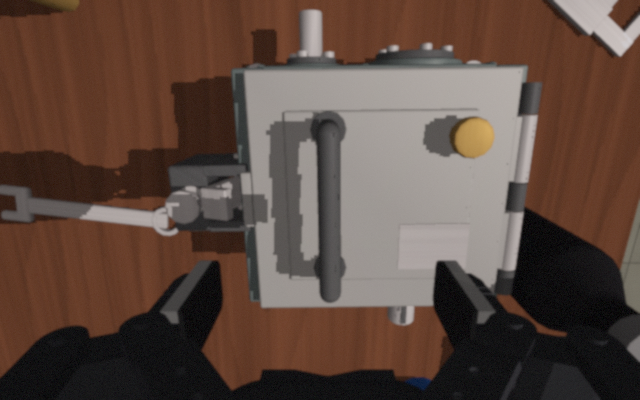

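View pics/s32.png

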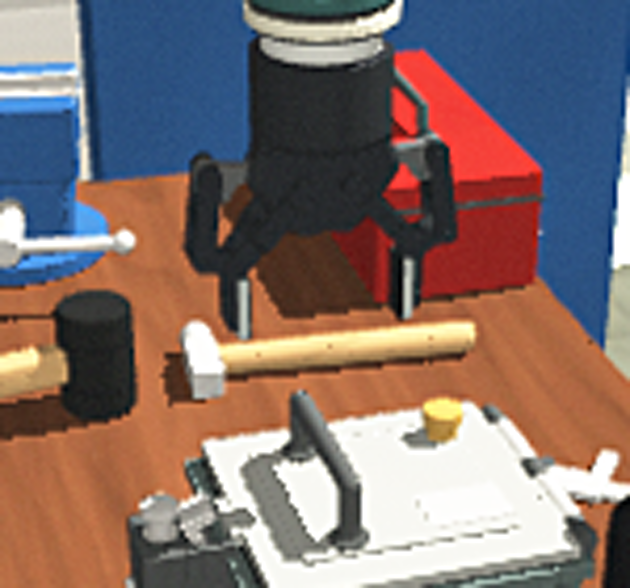

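The bar runs vertically at columns 317–342 from row 117 to row 300 in the wrist view, between the open jaws. The pin is down at (183,208). I'll compute the offset.

```bash
python3 - <<'E'
from h import *
np.set_printoptions(precision=2,suppress=True)
w=cam("wrist");q=bot.state();M=R.from_quat(q["tool_rot"]).as_matrix();e=q["ee_pos"]
for px in((328,117),(331,301),(329,160),(330,260)):
    p=onz(w,px,162); print(px,p,(p-e)@M)
print(e,yaw())
for px in((317,210),(342,210)): print(onz(w,px,162))
# hinge line & cover edges for gearbox yaw (z=126)
a=onz(w,(246,70),126);b=onz(w,(260,304),126);c=onz(w,(524,67),126);print("front edge",a,b,"rear",c)
d=a-b;print(np.degrees(np.arctan2(-d[0],d[1])))
print("pin now",onz(w,(183,207),138),onz(w,(183,207),141))
E
```

```text
(328, 117) [614.23  30.72 162.  ] [59.18  0.94 63.59]
(331, 301) [618.67 -86.25 162.  ] [-57.85   2.74  62.95]
(329, 160) [615.33   6.41 162.  ] [34.86  1.49 63.46]
(330, 260) [617.35 -57.02 162.  ] [-28.6    2.08  63.11]
[614.6  -28.82 225.26] 91.29180228712717
[608.76 -24.16 162.  ]
[623.84 -23.85 162.  ]
front edge [561.65  56.71 126.  ] [ 565.19 -112.44  126.  ] rear [738.03  62.17 126.  ]
1.1979741069813363
pin now [518.25 -31.65 138.  ] [519.49 -30.69 141.  ]
```

```bash
python3 -m inch '[0.5,1.9,10,0,0,0,-1, 0,0,22,0,0,0,-1, 0,0,25,0,0,0,-1, 0,0,15,0,0,0,-1, 0,0,7,0,0,0,-1, 0,0,3,0,0,0,-1, 0,0,0,0,0,0,-1, 0,0,0,0,0,0,-1]' 100
python3 - <<'E'
from h import *
np.set_printoptions(precision=2,suppress=True)
w=cam("wrist");q=bot.state();M=R.from_quat(q["tool_rot"]).as_matrix()
cv2.imwrite("pics/w33.png",w[0][:,:,::-1])
print(q["ee_pos"],yaw(),q["wrist_force"],(np.array([616.4,-28.5,162])-q["ee_pos"])@M)
E
```

```text
time_s: 31.73
ee_pos: [618.0, -29.0, 144.1]
tool_rot: [0.699, 0.715, 0.003, -0.001]
wrist_force: [0.4, 0.1, 1.5]
opening: 0.998
[618.28 -29.19 144.43] 91.27525662516943 [ 0.72 -0.01  0.17] [  0.81  -1.81 -17.57]
```

View pics/w33.png

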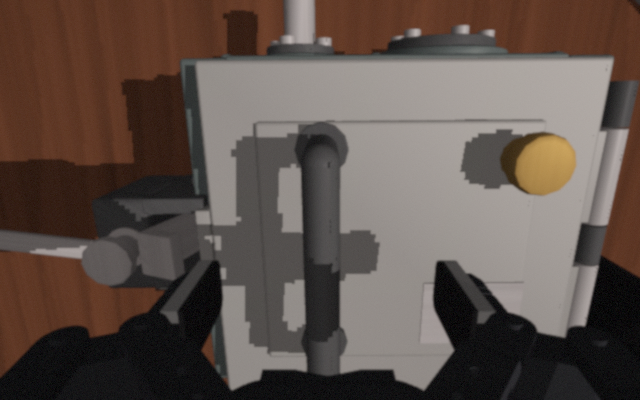

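The bar is at column ≈322 and the jaw midpoint at ≈327, so I'll shift -1.5 mm and close.

```bash
python3 -m inch '[0,-1.6,1,0,0,0,-1, 0,0,0,0,0,0,1, 0,0,0,0,0,0,1, 0,0,0,0,0,0,1, 0,0,0,0,0,0,1, 0,0,0,0,0,0,1, 0,0,0,0,0,0,1, 0,0,0,0,0,0,1, 0,0,0,0,0,0,1, 0,0,0,0,0,0,1]' 100
python3 - <<'E'
from h import *
np.set_printoptions(precision=2,suppress=True)
w=cam("wrist");q=bot.state();cv2.imwrite("pics/w34.png",w[0][:,:,::-1])
print(q["ee_pos"],yaw(),q["wrist_force"],q["wrist_torque"],q["opening"],q["tool_rot"])
E
```

```text
time_s: 32.62
ee_pos: [615.8, -29.4, 142.6]
tool_rot: [0.699, 0.715, 0.002, -0.001]
wrist_force: [-1.5, -0.3, 3.5]
opening: 0.131
[615.83 -29.41 142.64] 91.26384377437073 [-1.45  0.15  4.72] [0.05 0.23 0.12] 0.1300178184139305 [ 0.7   0.71  0.   -0.  ]
```

View pics/w34.png

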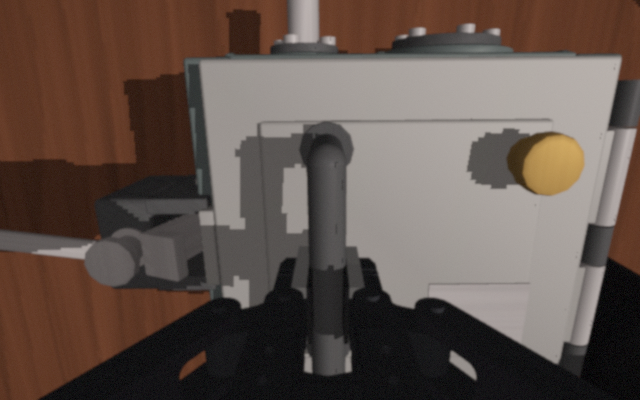

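The bar is gripped (opening 11 mm). I'll now rotate the hand about the hinge in 0.2° rows (ty +0.09, tz -0.47).

```bash
python3 -m inch '[0,0.09,-0.47,0.2,0,0,1, 0,0.09,-0.47,0.2,0,0,1, 0,0.09,-0.47,0.2,0,0,1, 0,0.09,-0.47,0.2,0,0,1]' 100; python3 -m inch '[0,0.09,-0.47,0.2,0,0,1, 0,0.09,-0.47,0.2,0,0,1, 0,0.09,-0.47,0.2,0,0,1, 0,0.09,-0.47,0.2,0,0,1]' 100; python3 -m inch '[0,0.09,-0.47,0.2,0,0,1, 0,0.09,-0.47,0.2,0,0,1, 0,0.09,-0.47,0.2,0,0,1, 0,0.09,-0.47,0.2,0,0,1]' 100
python3 - <<'E'
from h import *
np.set_printoptions(precision=2,suppress=True)
q=bot.state();w=cam("wrist");cv2.imwrite("pics/w35.png",w[0][:,:,::-1]);s=cam("side");crop(s,265,160,140,120,5,"s35")
print(q["ee_pos"],q["wrist_force"],q["wrist_torque"],q["opening"],q["tool_rot"])
E
```

```text
time_s: 33.0
ee_pos: [615.6, -29.4, 143.0]
tool_rot: [0.699, 0.715, -0.003, -0.007]
wrist_force: [1.4, -1.1, -11.0]
opening: 0.134
time_s: 33.33
ee_pos: [616.2, -29.3, 145.5]
tool_rot: [0.699, 0.715, -0.008, -0.012]
wrist_force: [1.2, -0.9, -10.0]
opening: 0.13
time_s: 33.67
ee_pos: [617.2, -29.3, 148.8]
tool_rot: [0.699, 0.715, -0.013, -0.016]
wrist_force: [0.4, -1.5, -5.5]
opening: 0.129
[617.23 -29.34 148.77] [ 0.38 -1.53 -5.47] [-0.11 -0.03  0.12] 0.12888769392840518 [ 0.7   0.71 -0.01 -0.02]
```

View pics/s35.png

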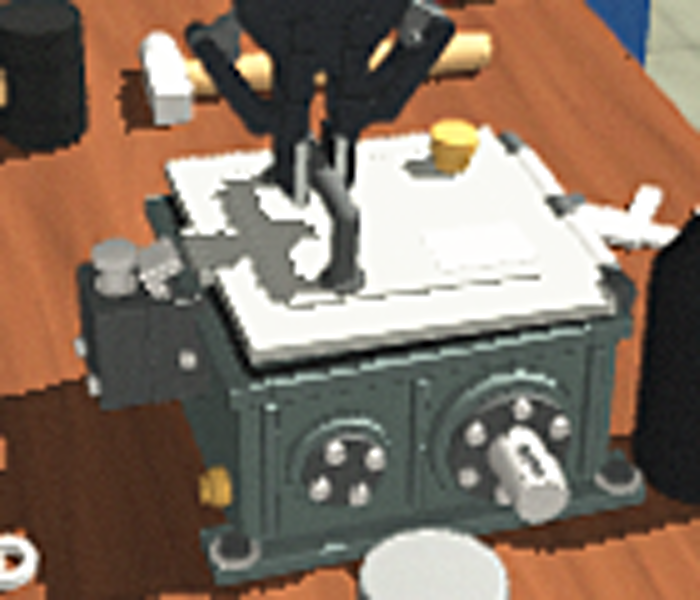

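Free: the force peaked, then fell to the 5.5 N weight. The side view shows an even small gap at the front edge, with the hook clear. I'll continue to 0.13 rad in 0.3° rows.

```bash
python3 -m inch '[0,0.14,-0.7,0.3,0,0,1, 0,0.14,-0.7,0.3,0,0,1, 0,0.14,-0.7,0.3,0,0,1, 0,0.14,-0.7,0.3,0,0,1, 0,0.14,-0.7,0.3,0,0,1, 0,0.14,-0.7,0.3,0,0,1, 0,0.14,-0.7,0.3,0,0,1, 0,0.14,-0.7,0.3,0,0,1, 0,0.14,-0.7,0.3,0,0,1, 0,0.14,-0.7,0.3,0,0,1, 0,0.14,-0.7,0.3,0,0,1, 0,0.14,-0.7,0.3,0,0,1, 0,0.14,-0.7,0.3,0,0,1, 0,0.14,-0.7,0.3,0,0,1, 0,0.14,-0.7,0.3,0,0,1, 0,0.14,-0.7,0.3,0,0,1, 0,0,0,0,0,0,1, 0,0,0,0,0,0,1]' 100
python3 - <<'E'
from h import *
np.set_printoptions(precision=2,suppress=True)
q=bot.state();w=cam("wrist");cv2.imwrite("pics/w36.png",w[0][:,:,::-1]);s=cam("side");crop(s,265,160,140,120,5,"s36");cv2.imwrite("pics/top36.png",cam("top")[0][:,:,::-1])
M=R.from_quat(q["tool_rot"]).as_matrix();print(q["ee_pos"],q["wrist_force"],q["wrist_torque"],q["opening"],"tilt",np.degrees(np.arcsin(M[2,1])),np.degrees(np.arcsin(M[2,0])))
E
```

```text
time_s: 35.27
ee_pos: [620.0, -29.2, 158.9]
tool_rot: [0.698, 0.714, -0.043, -0.045]
wrist_force: [-2.3, 1.1, -3.5]
opening: 0.127
[619.99 -29.2  158.94] [-2.3   1.09 -3.53] [0.04 0.11 0.07] 0.12713742799453812 tilt -7.141888640575154 0.28465002909771536
```

View pics/s36.png

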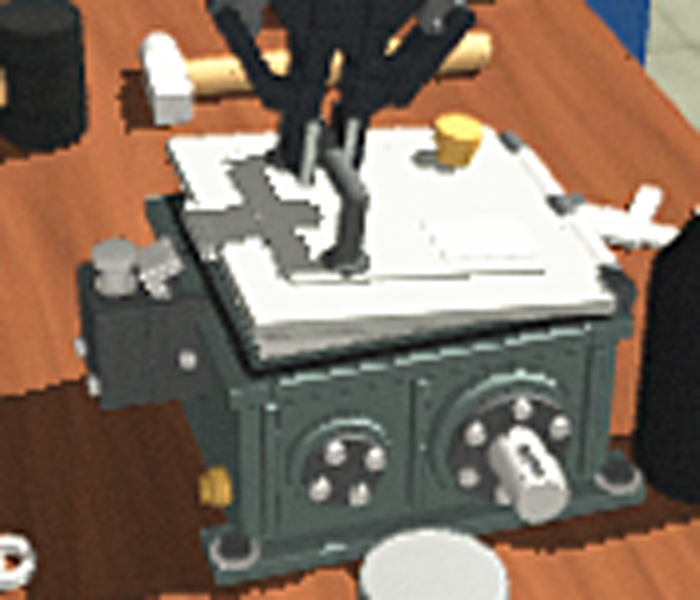

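View pics/w36.png

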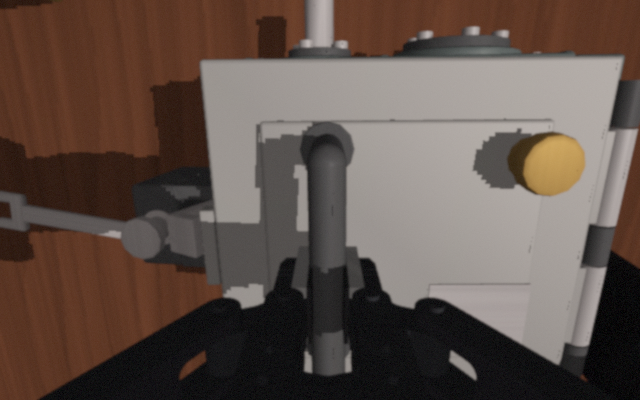

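View pics/top36.png

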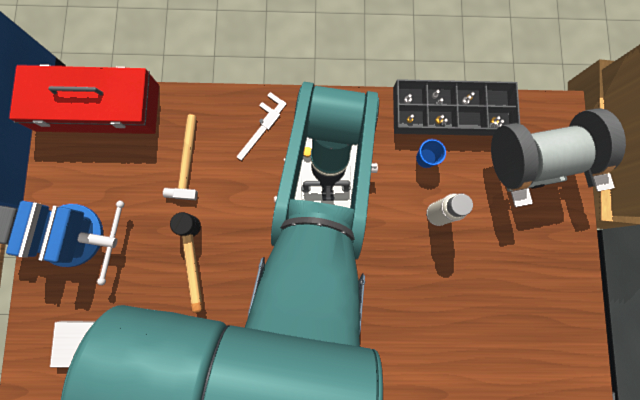

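About 0.122–0.125 rad by the arm's own pose. I'll check it against the side view (near front corner of the cover's top: first picture about (250,345) in s1, now about (258,325) in s36), and nudge a little more.

```bash
python3 -m inch '[0,0.16,-0.8,0.35,0,0,1, 0,0,0,0,0,0,1, 0,0,0,0,0,0,1, 0,0,0,0,0,0,1]' 100
python3 - <<'E'
from h import *
np.set_printoptions(precision=2,suppress=True)
q=bot.state();s=cam("side");crop(s,300,200,60,50,12,"s37")
old=cv2.imread("pics/side0.png")[:,:,::-1]; crop((old,),300,200,60,50,12,"s37o")
M=R.from_quat(q["tool_rot"]).as_matrix();print(q["ee_pos"],q["wrist_force"],q["wrist_torque"],q["opening"],"tilt",np.degrees(np.arcsin(M[2,1])))
c,si=np.cos(np.radians(1.3)),np.sin(np.radians(1.3)); o=np.array([651.3,-31,0])
for th in (0,.11,.12,.13,.14):
    x,z=-190,10; X=x*np.cos(th)+z*np.sin(th)+100; Z=-x*np.sin(th)+z*np.cos(th)+116
    p=o+[c*X+si*90,si*X-c*90,Z]; print(th,(proj(s,p)-[300,200]+.5)*12-.5)
E
```

```text
time_s: 35.75
ee_pos: [620.3, -29.2, 159.7]
tool_rot: [0.698, 0.713, -0.045, -0.047]
wrist_force: [-1.9, 1.5, -2.9]
opening: 0.128
[620.27 -29.22 159.71] [-1.89  1.51 -2.9 ] [0.17 0.18 0.03] 0.12756694559440307 tilt -7.483293495577745
0 [181.15 393.87]
0.11 [190.95 301.72]
0.12 [192.44 293.21]
0.13 [194.02 284.68]
0.14 [195.71 276.14]
```

View pics/s37.png

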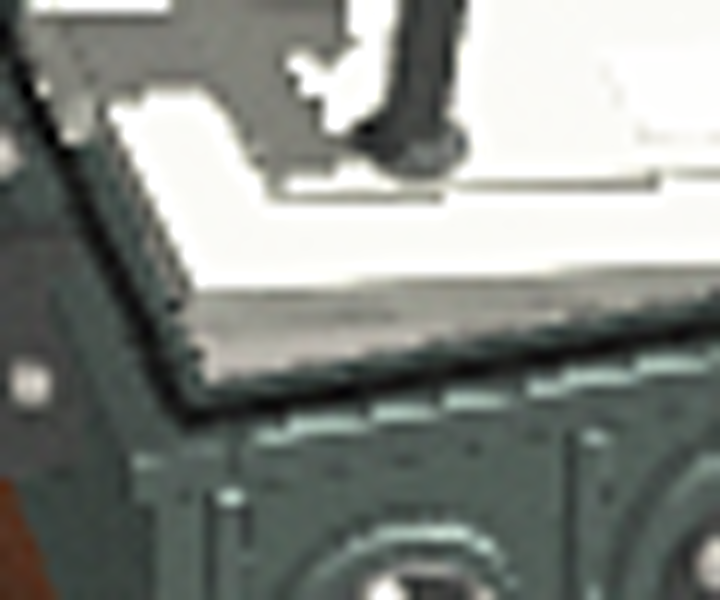

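View pics/s37o.png

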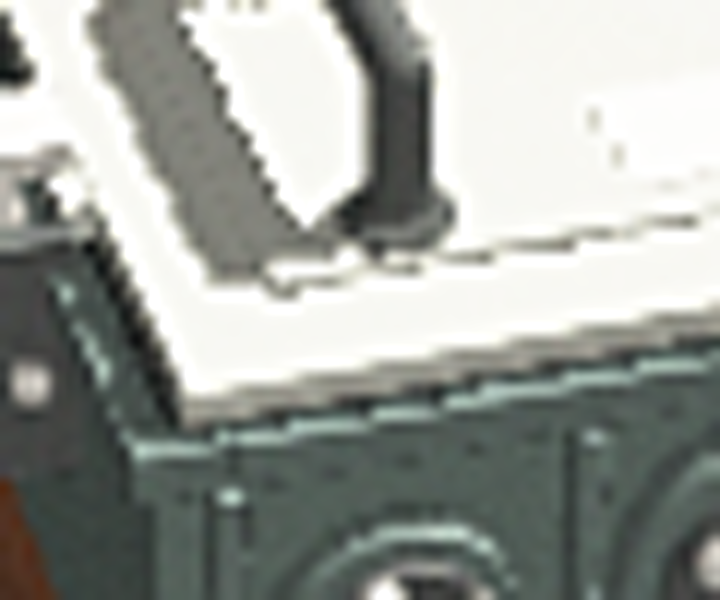

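The near corner rose from row ≈400 to ≈287, about 113 px. The prediction for 0.13 rad is 109 px, so the gap is about 25 mm, in line with the 7.5° hand tilt. The top view shows the mallet standing and everything else in place. Handing in.

```bash
python3 - <<'E'
from h import *
print(bot.job_done()); q=bot.state(); print(q["time_s"],q["ee_pos"],q["opening"])
E
```

```text
the job is handed in; nothing more can be done
None
the job is handed in; nothing more can be done
```

The job is done and was handed in at about 36 s. The pin is down, the mallet is standing on the bench again, and the cover is held open by its handle at about 25 mm.

- **Pin:** Two early presses failed. The mallet slipped in the jaws, the second time pitching about 30°, and the pin moved only about 3 mm. I set the mallet down, gripped it about 52 mm from the head's axis and pressed again. The pin moved down at about 13–14 N, then the force jumped to about 35 N with no more travel. The head's face was then at about 138 mm, the pin's fully-down height, and the hook had swung clear of the cover. By eye, the side camera put the pin top about 1–2 mm higher than that, which is within its calibration.
- **Mallet:** It stands level on the face of its head, about 15 mm from where I found it and well clear of the gearbox.
- **Cover:** The sealant broke free smoothly, and the force then fell to about the cover's weight. The cover's front corner in the side view gives about 0.13 rad, and the hand's tilt of 7.5° agrees. The bar is still gripped at 100 N.
- **Rest of the bench:** The last top view shows nothing out of place, but the arm hid the wrench and the brass drift there. The drift was upright and the wrench lay flat in the last wrist views that showed them.

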